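Build up the cooling stacks on a recorder board and its drive card

ROBOT

A 7-joint arm with a two-finger parallel gripper is mounted at the origin on the work surface. World frame = base frame: x ahead of the robot, y to its left, z up, the work surface at z = 0. Lengths are in m, angles in rad, forces in N, time in s.
With the tool pointing down it reaches from about 0.425 to 1.025 m from the base axis. Payload 3.6 kg.
Tool frame: the origin (TCP) lies midway between the tips of the shut fingers; the grasp point (between the pads) lies manip.grip_point_offset behind it (manip.grip_point_offset is the distance from the TCP to the grasp point, in m); y points along the fingers, z is the direction in which the jaws open and shut, and the axes are right-handed (so a half turn about y gives the same grasp; the last joint's range is limited). The gripper opens to 85 mm and grips with 20 to 120 N. Pads are 22 mm wide; open, the fingers measure 114 mm over their backs; the gripper's body (76 mm by 85 mm) begins 54 mm behind the grasp point. The pads swing forward as they close: fully open they stand 13 mm farther back than shut.
Start: joints at [-1.427, 0.591, 0.048, 1.609, -0.033, 0.943, -0.034], TCP at [0.171, 0.705, 0.2] pointing down, gripper open.
Joint ranges: [-2.69, 2.69], [-0.47, 2.24], [-1.27, 1.36], [0.19, 2.51], [-1.53, 4.68], [0.08, 2.07], [-3.09, 3.09]. Speed limits (rad/s): [2.57, 2.57, 3.14, 3.14, 3.14, 3.14, 3.14].

INTERFACE

Orientations are given as a unit quaternion [w, x, y, z].
In Python, from plant import manip gives the robot as it stands.
- The arm moves only by the shell command python3 -m pendant 'ROWS'. ROWS is JSON, a list of rows, each a list of 3 entries, a list of its own where there are three numbers: the shift along the tool's x, y, z in mm, then the turn about the tool's y in rad, then the closure in counts, from 0 (fully open) to 255 (shut). A call has 1 to 8 rows; each row shifts and turns the commanded pose from where the row before left it, along the tool's axes as they then stand; what a row does not reach is not made up. A row lasts 1/8 s, in which the tool goes at most 62.5 mm and 10.7 degrees, less where a joint would pass 70% of its speed; a pose out of reach is approached as far as the arm can. A call with a gripper value outside its range is refused whole. The fingers move at their own pace and stop on an object; the grip force is fixed at half the most. Time passes only in rows, so rows that do not move let the fingers close. It gives the time, the measured TCP pose, the force and the opening at its end, in the units of the state.
- manip.get_obs(): the state, without advancing time (a new reading comes with each control period).
- manip.read_camera(name): name is "scene" or "side" or "wrist"; returns the picture (400x640x3 uint8, red, green, blue); there is no depth.
- manip.get_calibration(name): a dict with "fx", "fy", "cx", "cy" (pixels), "k1" (the pictures are not rectified: a ray, as slopes to the right and down, at radius r is drawn at 1 + k1 r^2 times it, then the intrinsics apply), "world_to_cam" (4x4, takes a point from world to camera coordinates). Camera axes: x right, y down, z forward; pixel columns grow to the right and rows downward; lengths in m; the calibration is good to about 2 mm. A picture is of the moment at which its call begins: read the wrist's pose just before it. get_calibration takes no time and is no camera call; for the wrist camera it gives the pose at the moment of the call.
- manip.finish_job(): hands the job in, once; it reports no verdict.
The state is a dict: "time_s": time; "joint_pos": joint angles; "qvel": joint speeds; "tau": joint torques, N m; "position": TCP position; "tcp_rot": TCP orientation; "ft_force": force on the tool from outside, world axes, zero at the start; "wrist_torque": the same for the moment, N m; "opening": finger opening in m.
Only numpy, scipy, OpenCV 4.12 (cv2) and the standard library are available. Lean on these libraries where they do the work, as an engineer would, in place of code of your own. Each camera call takes 0.05 s, during which the arm holds its last target.

TASK

Fit the cooling to the two boards, in this order: on the silver processor of the green board set the copper plate, on that the black heat sink, and on that the fan; only then, on the black chip of the blue card, set the white ceramic plate and on that the silver heat sink. Each part should sit flat, centred and squared up with the chip it serves, and be let go. Leave the hard drive, the tray of screws and the screwdriver where they are.

Things in the scene. Friction and masses are not known exactly. Their poses are not given: they have to be found in the camera images.
- copper_plate_mid (a point): Centre (half-way up) of the loose copper heat-spreader plate, 46 x 46 x 8 mm, about 110 g. It lies flat on the bench, upright (z axis up); x and y axes run along its sides; it looks and works the same after any quarter turn about z. Sides are plain and may be gripped on either pair.
- black_sink_mid (a point): Centre (half-way up) of the loose black finned heat sink, 58 x 58 mm, 28 mm high, fins up, about 90 g; its top is a level seat. It lies flat on the bench, upright (z axis up); x and y axes run along its sides; it looks and works the same after any quarter turn about z. Sides are plain and may be gripped on either pair.
- fan_mid (a point): Centre (half-way up) of the loose square fan, white frame with a black rotor, 58 x 58 mm, 16 mm high, about 50 g. It lies flat on the bench, upright (z axis up); x and y axes run along its sides; it looks and works the same after any quarter turn about z. Sides are plain and may be gripped on either pair.
- ceramic_plate_mid (a point): Centre (half-way up) of the loose white ceramic insulating plate, 40 x 40 x 8 mm, about 30 g. It lies flat on the bench, upright (z axis up); x and y axes run along its sides; it looks and works the same after any quarter turn about z. Sides are plain and may be gripped on either pair.
- silver_sink_mid (a point): Centre (half-way up) of the loose small silver finned heat sink, 40 x 40 mm, 20 mm high, fins up, about 35 g; its top is a level seat. It lies flat on the bench, upright (z axis up); x and y axes run along its sides; it looks and works the same after any quarter turn about z. Sides are plain and may be gripped on either pair.
- main_board_chip (a point): Middle of the top face of the processor, a silver 44 x 44 mm lid whose top is 20 mm above the bench, on the green 120 x 120 mm board in a black holder (130 x 130 mm) fixed to the bench. x and y axes run along the chip's sides, z up. Everything else on this board is no higher than 20 mm above the bench.
- small_card_chip (a point): Middle of the top face of the black 30 x 30 mm chip, 18 mm above the bench, on the blue 90 x 80 mm card in a black holder (100 x 90 mm) fixed to the bench. x and y axes run along the chip's sides, z up. Everything else on this card is no higher than 20 mm above the bench.
- hard_drive_mid (a point): Bystander, not to be moved: centre of a loose silver hard drive, 147 (its x) x 102 (its y) x 26 mm, lying flat on the bench.
- screw_tray: Bystander, not to be moved: underside centre of a small loose yellow open tray of screws, 80 (its x) x 60 (its y) x 25 mm.
- screwdriver_grip (a point): Bystander, not to be moved: middle of the handle of a loose screwdriver with an orange handle, 170 mm long, lying along its own x (blade towards +x), less than 40 mm high.
Mind the look-alikes: they are no part of the job. There is more than one size of the part that bears ceramic_plate_mid; the job needs the smallest.

How it is judged:
By the outcome, as a careful person would: the job done as asked, in the order asked, and still so for the second after the job is handed in, with the robot touching nothing.
It also fails if it takes over 128 s, if anything falls off the work surface, if the arm or the gripper's body presses on something with over 40 N, if the wrist force passes 120 N, or if a joint passes its speed limit or range.

## Working session

There is one attempt and no reset: what is moved stays moved. The work goes in short steps, Python scripts to look and compute and a shell command to move; the robot and the scene stay as the last step left them, time stands still between calls to the robot, and variables do not carry over. Pictures are saved under pics/ and viewed, and the job is handed in when it is done.

```bash
ls; mkdir -p pics; python3 - <<'E'
from plant import manip
import cv2,numpy as np
o=manip.get_obs()
for k,v in o.items(): print(k,np.round(v,4))
print(manip.grip_point_offset)
for n in ["scene","side","wrist"]:
    c=manip.get_calibration(n); print(n,{k:np.round(v,4).tolist() for k,v in c.items()})
    im=manip.read_camera(n); cv2.imwrite(f"pics/{n}0.png",im[:,:,::-1])
print(manip.get_obs()["time_s"])
E
```

```text
pics
time_s 0.0
joint_pos [-1.4265  0.5921  0.0483  1.6099 -0.0333  0.9427 -0.0337]
qvel [-0.0018  0.0027 -0.0008  0.001  -0.0007 -0.0001  0.0005]
tau [ 1.00000e-03 -5.48707e+01  1.54680e+00 -1.98126e+01  9.40000e-03
  8.80000e-03  0.00000e+00]
position [0.1706 0.7037 0.1988]
tcp_rot [-0.7013  0.7029 -0.0839  0.0838]
ft_force [-0.5602 -0.2344 -0.6737]
wrist_torque [-0.004   0.0005  0.0119]
opening 0.0855
0.0187
scene {'fx': 478.1304, 'fy': 478.1304, 'cx': 320.0462, 'cy': 198.3315, 'k1': -0.0341, 'world_to_cam': [[-0.3195, 0.9476, -0.0093, 0.1573], [0.7787, 0.2569, -0.5723, -0.3781], [-0.5399, -0.1901, -0.82, 1.4459], [0.0, 0.0, 0.0, 1.0]]}
side {'fx': 376.7951, 'fy': 376.7951, 'cx': 324.6866, 'cy': 200.2367, 'k1': -0.0703, 'world_to_cam': [[-0.9413, -0.3375, -0.0056, 0.4956], [-0.2645, 0.7478, -0.609, 0.1614], [0.2097, -0.5717, -0.7932, 0.8781], [0.0, 0.0, 0.0, 1.0]]}
wrist {'fx': 349.2084, 'fy': 349.2084, 'cx': 319.8345, 'cy': 194.414, 'k1': -0.0375, 'world_to_cam': [[0.2343, 0.9722, -0.0021, -0.7242], [0.9324, -0.2241, 0.2835, -0.0377], [0.2752, -0.0684, -0.959, 0.3789], [0.0, 0.0, 0.0, 1.0]]}
0.15
```

View pics/scene0.png

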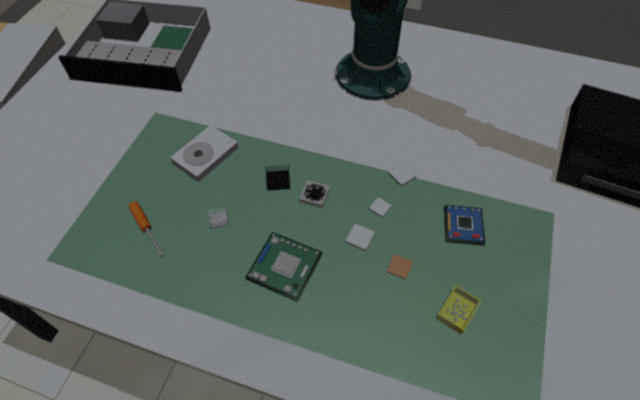

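View pics/side0.png

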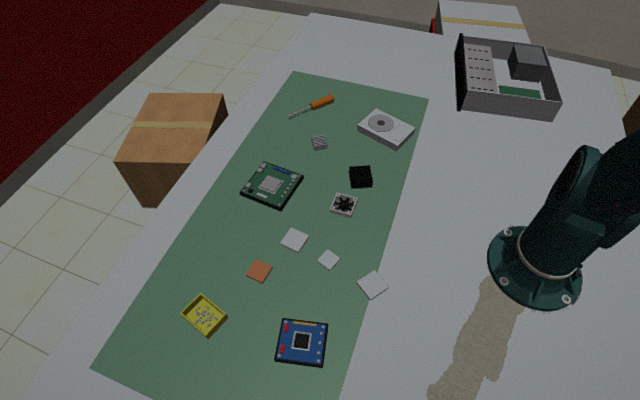

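View pics/wrist0.png

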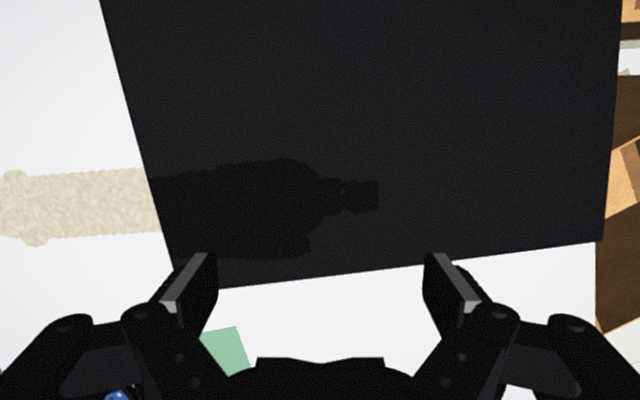

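The scene view shows the green board at (284,264), black sink (278,177), fan (315,193), silver sink (218,217) and copper plate (400,267). White plates lie at (380,206), (361,236) and (403,173), the blue card is at (465,224), and the tray, drive and screwdriver are further out. The side view shows the same layout. The wrist camera is looking at the black box.

```bash
cat > h.py <<'E'
from plant import manip
import cv2,numpy as np
from scipy.spatial.transform import Rotation as R
def KD(c): return np.array([[c['fx'],0,c['cx']],[0,c['fy'],c['cy']],[0,0,1.]]),np.array([c['k1'],0,0,0])
def rays(c,px):
    K,D=KD(c); px=np.asarray(px,float).reshape(-1,1,2)
    n=cv2.undistortPoints(px,K,D,None,None,None).reshape(-1,2)
    T=np.array(c['world_to_cam']); Rm=T[:3,:3]
    d=np.c_[n,np.ones(len(n))]@Rm; o=-Rm.T@T[:3,3]
    return o,d/np.linalg.norm(d,axis=1)[:,None]
def plane(c,px,z):
    o,d=rays(c,px); return o+d*((z-o[2])/d[:,2])[:,None]
def tri(cs,pxs):
    A=np.zeros((3,3));b=np.zeros(3);L=[]
    for c,p in zip(cs,pxs):
        o,d=rays(c,[p]);P=np.eye(3)-np.outer(d[0],d[0]);A+=P;b+=P@o;L.append((P,o))
    x=np.linalg.solve(A,b); return x,max(np.linalg.norm(P@(x-o)) for P,o in L)
def proj(c,X):
    K,D=KD(c);T=np.array(c['world_to_cam'])
    r,_=cv2.Rodrigues(T[:3,:3]); return cv2.projectPoints(np.asarray(X,float).reshape(-1,1,3),r,T[:3,3],K,D)[0].reshape(-1,2)
def tool():
    o=manip.get_obs(); q=np.array(o['tcp_rot']); return np.array(o['position']),R.from_quat(q[[1,2,3,0]]),o
E
python3 - <<'E'
from h import *
s,d=manip.get_calibration('scene'),manip.get_calibration('side')
p,r,o=tool(); print(np.round(r.as_matrix(),3))
for n,a,b in [('copper',(400,267),(259,271)),('bsink',(278,177),(361,177)),('fan',(315,193),(344,204)),('cerS',(380,206),(329,260)),('cerM',(361,236),(294,239)),('cerL',(403,173),(373,285)),('ssink',(218,217),(319,142)),('main',(286,264),(271,185)),('card',(465,223),(302,341)),('tray',(459,310),(205,315)),('hdd',(205,152),(386,128))]:
    x,e=tri([s,d],[a,b]); print(n,np.round(x,3),round(e,4),np.round(np.hypot(*x[:2]),3))
E
python3 -c "
import cv2
a=cv2.imread('pics/scene0.png');cv2.imwrite('pics/s_crop.png',cv2.resize(a[120:330,180:500],None,fx=2.5,fy=2.5,interpolation=cv2.INTER_CUBIC))"
```

```text
[[ 0.972 -0.     0.236]
 [-0.236 -0.002  0.972]
 [ 0.    -1.    -0.002]]
copper [0.61  0.227 0.005] 0.0026 0.65
bsink [ 0.466 -0.122  0.015] 0.002 0.481
fan [ 0.482 -0.018  0.014] 0.0029 0.482
cerS [0.465 0.144 0.006] 0.0014 0.487
cerM [0.564 0.123 0.012] 0.0026 0.577
cerL [0.35  0.174 0.01 ] 0.0023 0.391
ssink [ 0.622 -0.214  0.015] 0.0016 0.658
main [ 0.688 -0.015  0.014] 0.0014 0.688
card [0.454 0.345 0.014] 0.0029 0.571
tray [0.672 0.366 0.012] 0.0041 0.766
hdd [ 0.449 -0.335  0.018] 0.0033 0.56
```

View pics/s_crop.png

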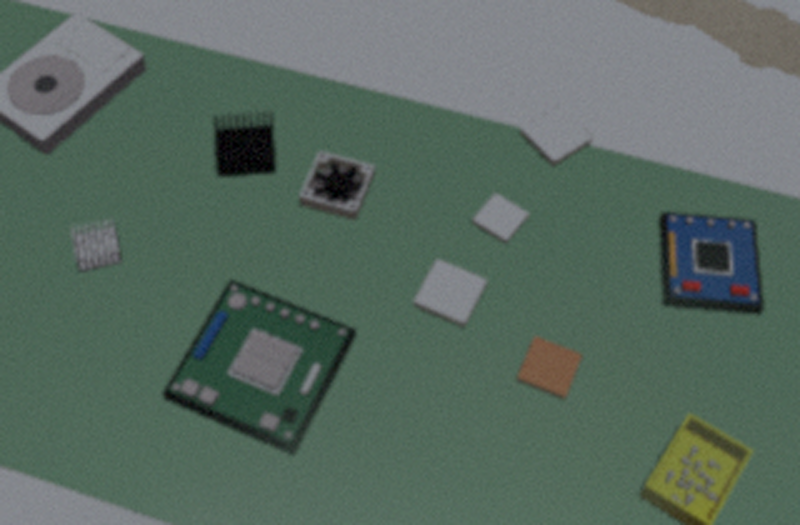

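```bash
python3 - <<'E'
from h import *
p,r,o=tool(); c=manip.get_calibration('wrist')
T=np.array(c['world_to_cam']); M=r.as_matrix()
oc=-T[:3,:3].T@T[:3,3]
print('cam in tool',M.T@(oc-p)); print('axes in tool (cols cam x,y,z)\n',np.round(M.T@T[:3,:3].T,3))
E
python3 -m pendant '[[[40,-12,-42],0,0],[[40,-12,-42],0,0],[[40,-12,-42],0,0],[[40,-12,-42],0,0],[[40,-12,-42],0,0],[[40,-12,-42],0,0]]'
```

```text
cam in tool [-0.07217016 -0.17351321  0.00042262]
axes in tool (cols cam x,y,z)
 [[-0.001  0.959  0.283]
 [ 0.    -0.283  0.959]
 [ 1.     0.001  0.   ]]
time_s: 0.9
position: [0.3454, 0.4012, 0.2722]
tcp_rot: [-0.702, 0.702, -0.084, 0.084]
ft_force: [0.6, 0.1, -0.4]
opening: 0.0854
```

```bash
python3 -m pendant '[[[34,-13,-45],0,0],[[34,-13,-45],0,0],[[34,-13,-45],0,0],[[34,-13,-45],0,0],[[34,-13,-45],0,0],[[34,-13,-45],0,0],[[0,0,0],0,0]]'
cat > look.py <<'E'
import sys,json
from h import *
c=manip.get_calibration('wrist'); im=manip.read_camera('wrist')
n=sys.argv[1]; cv2.imwrite(f'pics/{n}.png',im[:,:,::-1])
p,r,o=tool()
json.dump({k:np.array(v).tolist() for k,v in c.items()},open(f'pics/{n}.json','w')); print(o['time_s'],np.round(p,4))
E
python3 look.py w1
```

```text
time_s: 1.78
position: [0.4813, 0.0873, 0.3512]
tcp_rot: [-0.701, 0.702, -0.086, 0.089]
ft_force: [0.0, 0.3, -1.6]
opening: 0.0854
1.825 [0.48   0.0904 0.3504]
```

View pics/w1.png

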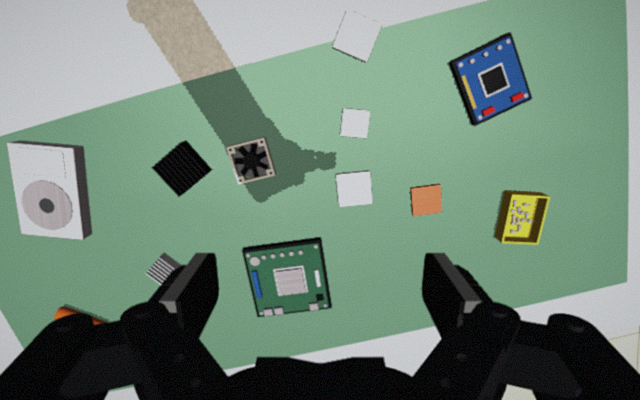

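The overview shows the black sink (182,168), fan (250,160), small plate (355,123), medium (354,188), large (357,36), copper (426,200), main chip (290,280), card chip (494,80), and the silver sink, partly hidden at (163,268). I'll measure from this view, then from a second, shifted one.

```bash
cat > meas.py <<'E'
import sys,json
from h import *
def load(n): return cv2.imread(f'pics/{n}.png'),json.load(open(f'pics/{n}.json'))
MASK={
 'nongreen':lambda h,s,v:~((h>50)&(h<85)&(s>45)),
 'copper':lambda h,s,v:(h<18)&(s>90)&(v>90),
 'black':lambda h,s,v:(v<75),
 'chip':lambda h,s,v:(s<45)&(v>110),
 'dark':lambda h,s,v:(v<60),
}
def comp(im,kind,seed,half=60,dbg=None):
    hsv=cv2.cvtColor(cv2.GaussianBlur(im,(3,3),0),cv2.COLOR_BGR2HSV).astype(int)
    m=MASK[kind](*np.moveaxis(hsv,2,0)).astype(np.uint8)
    x,y=seed; w=np.zeros_like(m); w[max(0,y-half):y+half,max(0,x-half):x+half]=1; m*=w
    m=cv2.morphologyEx(m,cv2.MORPH_CLOSE,np.ones((5,5)))
    m=cv2.morphologyEx(m,cv2.MORPH_OPEN,np.ones((5,5)))
    n,l,st,ce=cv2.connectedComponentsWithStats(m)
    k=l[y,x]
    if k==0: k=1+np.argmin([np.hypot(*(ce[i]-seed)) for i in range(1,n)])
    mm=(l==k).astype(np.uint8); cs,_=cv2.findContours(mm,cv2.RETR_EXTERNAL,cv2.CHAIN_APPROX_NONE)
    return max(cs,key=cv2.contourArea)[:,0,:].astype(float)
def rect(c,ct,z):
    P=plane(c,ct,z)[:,:2]
    (cx,cy),(w,h),a=cv2.minAreaRect((P*1000).astype(np.float32))
    a=(a+45)%90-45
    return cx,cy,w,h,a
def do(n,items):
    im,c=load(n)
    for name,kind,seed,z,half in items:
        ct=comp(im,kind,seed,half); r=rect(c,ct,z)
        ctr=proj(c,[r[0]/1e3,r[1]/1e3,z])[0]
        cv2.drawContours(im,[ct.astype(np.int32).reshape(-1,1,2)],-1,(255,0,255),1)
        print(name,'xy %.1f %.1f  size %.1f %.1f yaw %.1f'%r,'px',np.round(ctr,1))
    cv2.imwrite(f'pics/{n}_c.png',im)
E
python3 - <<'E'
from meas import *
do('w1',[('copper','copper',(426,200),.008,40),('cerS','nongreen',(355,123),.008,30),('cerM','nongreen',(354,188),.008,30),('fan','nongreen',(250,160),.016,27),('bsink','nongreen',(182,168),.028,40),('main','chip',(290,280),.020,24),('card','dark',(494,80),.018,14),('hold','dark',(494,80),.018,60)])
E
```

```text
copper xy 609.5 225.9  size 46.0 46.7 yaw -5.9 px [426.  199.8]
cerS xy 467.8 143.8  size 43.1 42.9 yaw -19.0 px [354.8 123. ]
cerM xy 564.6 120.7  size 55.4 56.4 yaw -8.0 px [353.8 188.7]
fan xy 483.2 -17.8  size 63.4 61.8 yaw -0.5 px [251.  160.8]
bsink xy 466.7 -117.6  size 54.9 64.2 yaw 23.5 px [181.  168.3]
main xy 687.2 -13.9  size 50.9 51.3 yaw -5.9 px [290.2 280.2]
card xy 455.1 344.6  size 26.7 27.5 yaw 12.9 px [493.6  79.8]
hold xy 455.0 344.6  size 21.6 22.3 yaw 13.0 px [493.6  79.7]
```

View pics/w1_c.png

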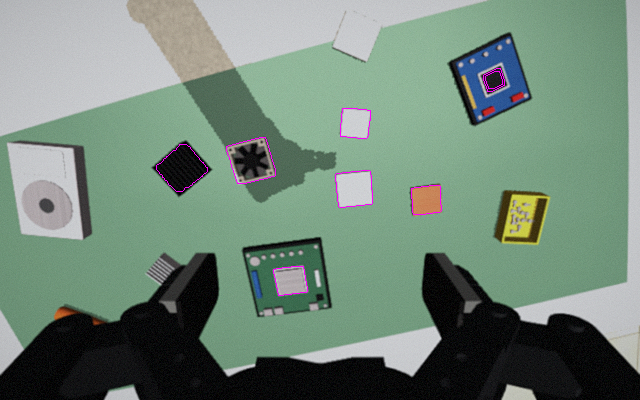

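```bash
python3 -c "
import cv2
a=cv2.imread('pics/w1.png');b=cv2.convertScaleAbs(a[230:400,60:320],alpha=2.0,beta=20);cv2.imwrite('pics/fing.png',cv2.resize(b,None,fx=3,fy=3,interpolation=cv2.INTER_CUBIC))"
```

```text
(no output)
```

View pics/fing.png

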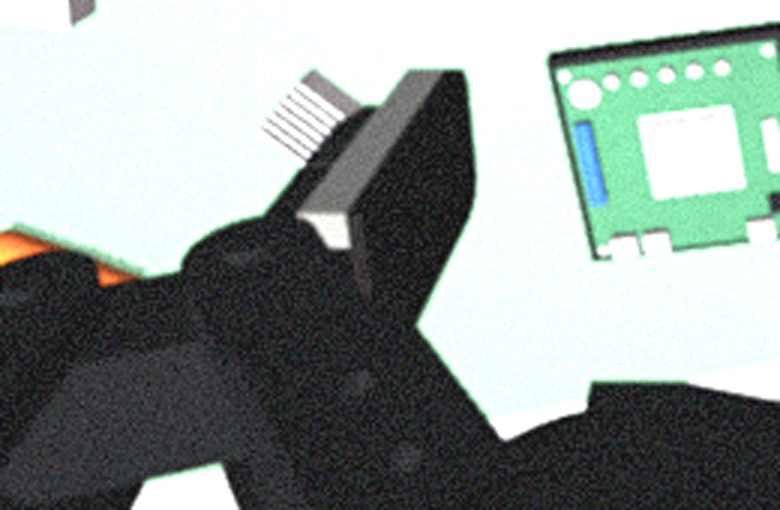

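```bash
python3 -m pendant '[[[21,25,28],0,255],[[21,25,28],0,255],[[21,25,28],0,255],[[21,25,28],0,255],[[20,25,27],0,255],[[20,25,27],0,255],[[0,0,0],-0.134,255],[[0,0,0],0,255]]'
python3 look.py w2; python3 - <<'E'
from h import *
for n in ('scene','side'): cv2.imwrite(f'pics/{n}2.png',manip.read_camera(n)[:,:,::-1])
p,r,o=tool(); print(np.round(p,4),np.round(r.as_matrix(),3).tolist(),o['opening'])
for n in ('scene','side'):
    c=manip.get_calibration(n); print(n,proj(c,p),proj(c,p+[0,0,0.045]))
    a=cv2.imread(f'pics/{n}2.png'); x,y=proj(c,p)[0].astype(int)
    b=a[max(0,y-70):y+50,max(0,x-70):x+80]; cv2.imwrite(f'pics/{n}2c.png',cv2.resize(cv2.convertScaleAbs(b,alpha=1.8),None,fx=4,fy=4)); print(x-70,y-70)
print(proj(manip.get_calibration('wrist'),p))
E
```

```text
time_s: 2.82
position: [0.6375, 0.2268, 0.1986]
tcp_rot: [0.706, -0.706, 0.037, -0.035]
ft_force: [-0.5, 0.0, 0.8]
opening: -0.0005
2.875 [0.6379 0.2261 0.1993]
[0.6384 0.2253 0.2002] [[0.994, -0.0, 0.105], [-0.105, 0.0, 0.994], [-0.0, -1.0, 0.0]] 9.554584666160046e-05
scene [[408.0959199  231.64604473]] [[411.65298748 218.73553441]]
338 161
side [[230.2204931  220.46723996]] [[225.21775137 206.59196522]]
160 150
[[318.86833974 231.75053589]]
```

View pics/w2.png

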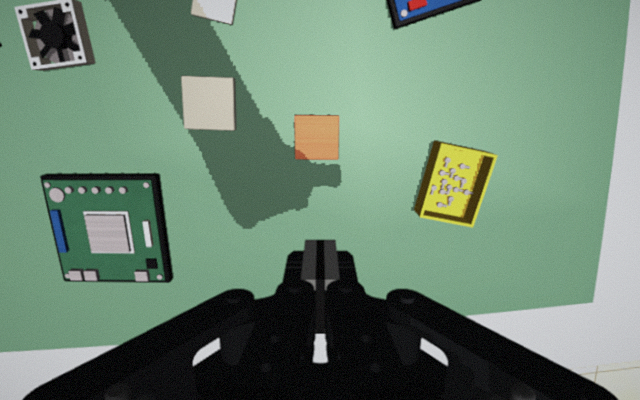

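View pics/scene2c.png

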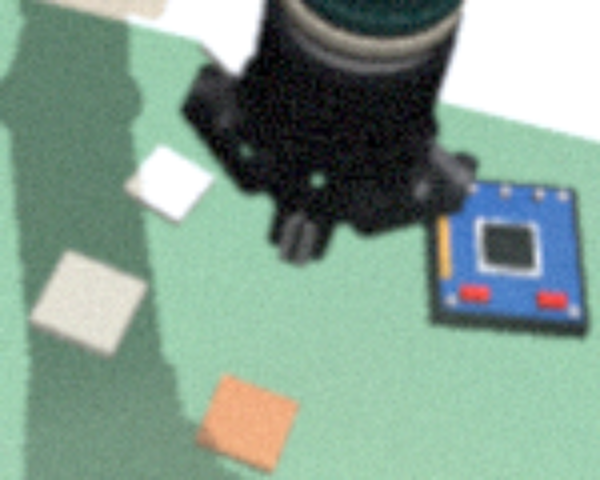

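View pics/side2c.png

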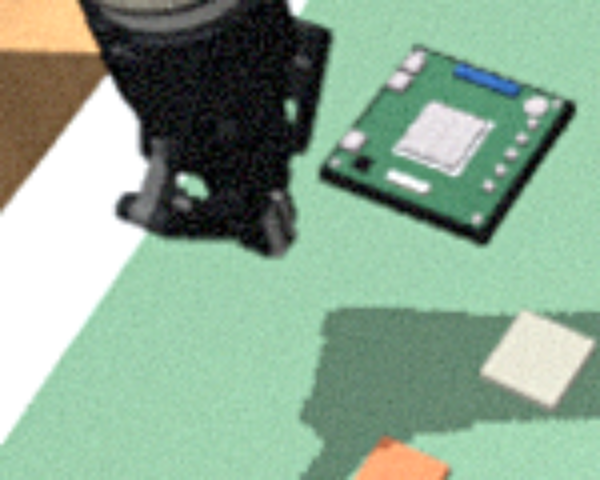

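```bash
python3 - <<'E'
from meas import *
s,d=manip.get_calibration('scene'),manip.get_calibration('side')
print(tri([s,d],[(413,225),(230,212.5)]))
do('w2',[('copper','copper',(316,137),.008,40),('cerM','nongreen',(208,103),.008,45),('main','chip',(107,232),.020,30)])
im1,c1=load('w1');im2,c2=load('w2')
print('copper tri',tri([c1,c2],[(426,199.8),(316.3,137)]))
E
python3 -m pendant '[[[25,47,0],0,255],[[0,47,0],0,255],[[0,47,0],0,255],[[0,47,0],0,255],[[0,0,0],0,255]]'
```

```text
(array([0.63536208, 0.2270969 , 0.22552924]), np.float64(0.0040435372035336195))
copper xy 610.7 226.3  size 44.3 45.8 yaw -6.8 px [316.3 137.5]
cerM xy 564.9 120.9  size 55.9 54.3 yaw -7.8 px [208.4 103.3]
main xy 688.8 -11.6  size 50.8 49.8 yaw -5.7 px [108.9 232.4]
copper tri (array([0.61042362, 0.22637082, 0.00582286]), np.float64(5.3164767323149235e-05))
time_s: 3.6
position: [0.6601, 0.2213, 0.0088]
tcp_rot: [-0.705, 0.707, -0.04, 0.034]
ft_force: [0.2, -0.6, 0.4]
opening: 0.0004
```

View pics/w2_c.png

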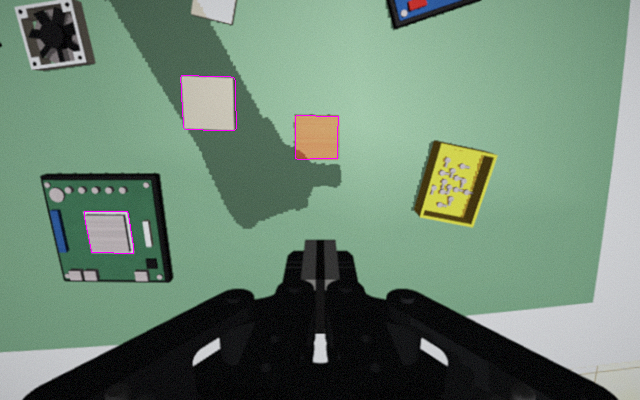

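```bash
python3 -m pendant '[[[0,6,0],0,255],[[0,6,0],0,255],[[0,0,0],0,255]]'; python3 -m pendant '[[[0,4,0],0,255],[[0,4,0],0,255],[[0,0,0],0,255]]'; python3 - <<'E'
from h import *
for n in ('scene','side'):
    cv2.imwrite(f'pics/{n}3.png',manip.read_camera(n)[:,:,::-1])
    c=manip.get_calibration(n); p=tool()[0]
    a=cv2.imread(f'pics/{n}3.png'); x,y=proj(c,p)[0].astype(int)
    b=a[max(0,y-70):y+50,max(0,x-70):x+80]; cv2.imwrite(f'pics/{n}3c.png',cv2.resize(cv2.convertScaleAbs(b,alpha=1.8),None,fx=4,fy=4)); print(x-70,y-70)
E
```

```text
time_s: 3.98
position: [0.6644, 0.2226, 0.0012]
tcp_rot: [0.706, -0.706, 0.036, -0.037]
ft_force: [0.5, 0.1, 0.4]
opening: 0.0003
time_s: 4.35
position: [0.6634, 0.2221, -0.0084]
tcp_rot: [-0.706, 0.706, -0.037, 0.036]
ft_force: [0.5, -0.1, 0.3]
opening: 0.0001
320 219
169 195
```

View pics/side3c.png

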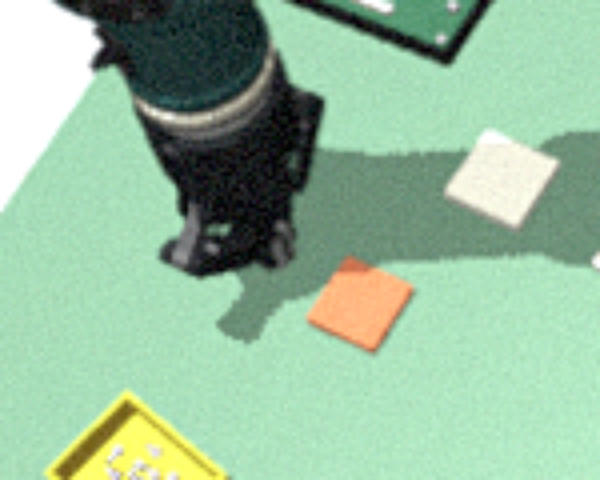

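The fingertips are still clear of the bench with the TCP at -8 mm, so they end well short of the stated TCP. I'll feel gently for the bench.

```bash
python3 -m pendant '[[[0,4,0],0,255],[[0,4,0],0,255],[[0,0,0],0,255]]'; python3 -m pendant '[[[0,3,0],0,255],[[0,0,0],0,255]]';python3 -m pendant '[[[0,2,0],0,255],[[0,0,0],0,255]]'; python3 -m pendant '[[[0,2,0],0,255],[[0,0,0],0,255]]'; python3 - <<'E'
from h import *
import numpy as np
print(tool()[0])
E
```

```text
time_s: 4.82
position: [0.6633, 0.2221, -0.0166]
tcp_rot: [-0.706, 0.706, -0.037, 0.036]
ft_force: [-0.5, -0.4, 0.5]
opening: 0.0002
time_s: 5.08
position: [0.6636, 0.2222, -0.0192]
tcp_rot: [-0.706, 0.706, -0.037, 0.037]
ft_force: [-0.2, -0.2, -0.6]
opening: 0.0001
time_s: 5.32
position: [0.6637, 0.2222, -0.0211]
tcp_rot: [-0.706, 0.706, -0.037, 0.037]
ft_force: [0.2, -1.1, 0.7]
opening: 0.0002
time_s: 5.58
position: [0.6637, 0.2222, -0.0231]
tcp_rot: [-0.706, 0.706, -0.037, 0.037]
ft_force: [-0.6, -0.9, -0.1]
opening: 0.0
[ 0.66366251  0.22221666 -0.02314818]
```

```bash
python3 -m pendant '[[[0,2,0],0,255],[[0,0,0],0,255]]';python3 -m pendant '[[[0,2,0],0,255],[[0,0,0],0,255]]'; python3 -m pendant '[[[0,2,0],0,255],[[0,0,0],0,255]]'
```

```text
time_s: 5.82
position: [0.6637, 0.2222, -0.0252]
tcp_rot: [-0.706, 0.706, -0.037, 0.037]
ft_force: [-0.6, 0.4, -0.3]
opening: 0.0002
time_s: 6.08
position: [0.6637, 0.2222, -0.0272]
tcp_rot: [-0.706, 0.706, -0.037, 0.037]
ft_force: [-0.3, 0.1, -0.3]
opening: -0.0001
time_s: 6.32
position: [0.6637, 0.2222, -0.0292]
tcp_rot: [-0.706, 0.706, -0.037, 0.037]
ft_force: [0.1, -0.4, -0.6]
opening: 0.0001
```

```bash
python3 look.py w4; python3 -c "
import cv2
a=cv2.imread('pics/w4.png')[160:320,220:420];cv2.imwrite('pics/w4c.png',cv2.resize(cv2.convertScaleAbs(a,alpha=1.5,beta=20),None,fx=3.7,fy=3.7))"
```

```text
6.375 [ 0.6637  0.2222 -0.0291]
```

View pics/w4c.png

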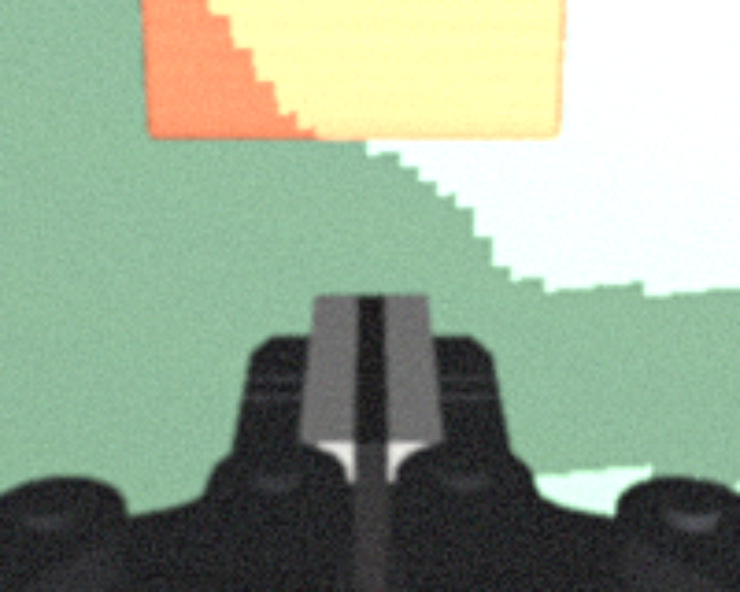

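```bash
python3 -m pendant '[[[0,2,0],0,255],[[0,0,0],0,255]]';python3 -m pendant '[[[0,2,0],0,255],[[0,0,0],0,255]]'; python3 -m pendant '[[[0,2,0],0,255],[[0,0,0],0,255]]'
```

```text
time_s: 6.62
position: [0.6639, 0.2222, -0.031]
tcp_rot: [-0.706, 0.706, -0.037, 0.037]
ft_force: [-0.3, -0.1, -0.3]
opening: 0.0001
time_s: 6.88
position: [0.6639, 0.2223, -0.0312]
tcp_rot: [0.706, -0.706, 0.037, -0.037]
ft_force: [-2.7, -0.8, 11.3]
opening: -0.0001
time_s: 7.12
position: [0.6639, 0.2223, -0.0312]
tcp_rot: [0.706, -0.706, 0.037, -0.036]
ft_force: [-5.9, -2.3, 20.7]
opening: -0.0002
```

```bash
python3 -m pendant '[[[0,-30,0],0,0],[[0,-30,0],0,0],[[-53,0,-2],0,0],[[0,0,0],0,0]]'; python3 look.py w5
```

```text
time_s: 7.62
position: [0.6046, 0.2262, 0.0245]
tcp_rot: [-0.706, 0.707, -0.038, 0.033]
ft_force: [1.2, -0.2, 0.3]
opening: 0.0722
7.675 [0.6081 0.2262 0.0249]
```

View pics/w5.png

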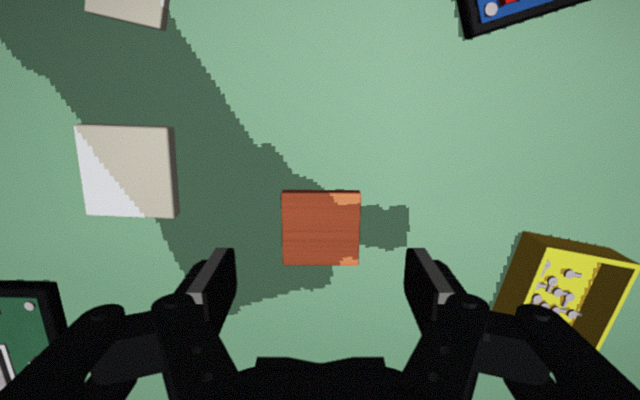

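```bash
cat >> meas.py <<'E'
def rel(xy,yaw=None):
    p,r,o=tool(); M=r.as_matrix(); d=M.T@(np.array([xy[0],xy[1],0])-[p[0],p[1],0])*1000
    ty=np.degrees(np.arctan2(M[1,0],M[0,0])); s='TCP %s toolyaw %.2f -> x %.1f z %.1f mm'%(np.round(p*1000,1),ty,d[0],d[2])
    if yaw is not None:
        t=(yaw-ty+45)%90-45; s+=' turn about tool y %.4f rad'%(-np.radians(t))
    print(s)
E
python3 - <<'E'
from meas import *
do('w5',[('copper','copper',(320,230),.008,55)])
rel((.6105,.2263),-6.5)
E
```

```text
copper xy 610.1 226.4  size 45.9 45.8 yaw -5.7 px [320.3 229.7]
TCP [608.1 226.2  24.9] toolyaw -5.85 -> x 2.4 z 0.3 mm turn about tool y 0.0114 rad
```

```bash
python3 -m pendant '[[[2,28,0],0,0],[[0,26,0],0,0],[[0,0,0],0,0],[[0,0,0],0,0]]'; python3 - <<'E'
from meas import *
rel((.6102,.2263),-5.8)
E
```

```text
time_s: 8.18
position: [0.6141, 0.2255, -0.0285]
tcp_rot: [0.706, -0.706, 0.036, -0.037]
ft_force: [0.4, 0.8, 0.8]
opening: 0.0856
TCP [614.1 225.5 -28.5] toolyaw -5.97 -> x -4.0 z 0.4 mm turn about tool y -0.0030 rad
```

```bash
python3 -m pendant '[[[-4,3,0],0,0],[[0,0,0],0,0],[[0,0,0],0,150],[[0,0,0],0,200],[[0,0,0],0,200],[[0,0,0],0,200],[[0,0,0],0,200]]'; python3 - <<'E'
from meas import *
rel((.6102,.2263),-5.8)
E
python3 look.py w6
```

```text
time_s: 9.05
position: [0.6094, 0.2262, -0.0313]
tcp_rot: [0.706, -0.706, 0.036, -0.037]
ft_force: [-1.1, 0.3, 5.4]
opening: 0.044
TCP [609.4 226.2 -31.3] toolyaw -5.95 -> x 0.7 z 0.2 mm turn about tool y -0.0026 rad
9.1 [ 0.6095  0.2262 -0.0313]
```

View pics/w6.png

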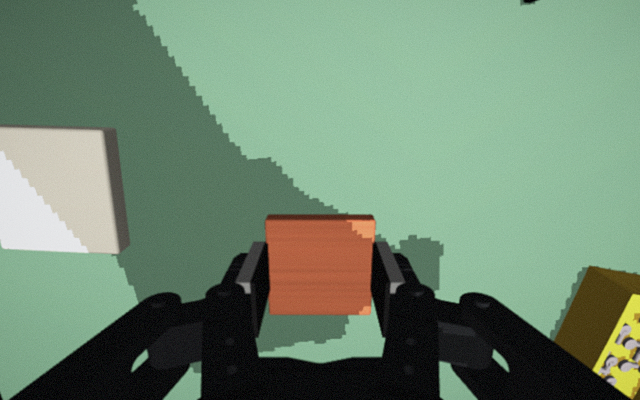

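```bash
python3 -m pendant '[[[0,-40,0],0,200],[[21,-13,-32],0,200],[[21,-13,-32],0,200],[[21,-13,-32],0,200],[[21,-13,-32],0,200],[[21,-13,-32],0,200],[[21,-13,-32],0,200],[[21,-13,-32],0,200]]'; python3 -m pendant '[[[0,0,0],0,200],[[0,0,0],0,200]]'; python3 look.py w7
```

```text
time_s: 10.1
position: [0.7317, -0.0132, 0.0986]
tcp_rot: [-0.706, 0.706, -0.037, 0.036]
ft_force: [-0.4, 0.7, -3.0]
opening: 0.0437
time_s: 10.35
position: [0.7309, -0.0113, 0.0981]
tcp_rot: [0.706, -0.706, 0.037, -0.036]
ft_force: [-0.2, 0.5, -1.9]
opening: 0.0438
10.4 [ 0.7306 -0.0101  0.0979]
```

View pics/w7.png

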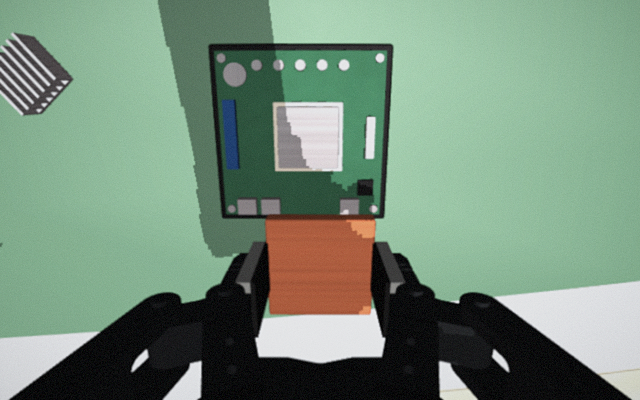

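```bash
python3 - <<'E'
from meas import *
im,c=load('w7')
for k in ['nongreen','chip']:
  do('w7',[('main'+k,k,(308,137),.019,43)])
do('w7',[('plate','copper',(320,265),.0979+.0393,62)])
p,r,o=tool(); print(p)
g=cv2.cvtColor(im,cv2.COLOR_BGR2HSV)
print(g[137,262:356].tolist())
rel((.688,-.0125),-5.8)
rel((.7312,-.0105))
cv2.imwrite('pics/w7c.png',cv2.resize(im[85:190,250:370],None,fx=6,fy=5,interpolation=cv2.INTER_NEAREST))
E
```

```text
mainnongreen xy 689.7 -15.3  size 50.2 49.5 yaw -5.9 px [307.7 137.4]
mainchip xy 689.7 -15.3  size 50.2 49.6 yaw -5.9 px [307.7 137.4]
plate xy 730.7 -10.9  size 45.4 46.6 yaw -5.9 px [319.7 266.4]
[ 0.73057329 -0.01012259  0.09788885]
[[72, 113, 79], [72, 118, 84], [71, 119, 88], [71, 106, 82], [74, 113, 88], [73, 121, 84], [71, 115, 82], [74, 120, 83], [72, 118, 82], [72, 115, 80], [72, 113, 81], [61, 50, 108], [20, 30, 171], [18, 31, 204], [21, 30, 201], [21, 24, 172], [6, 9, 137], [162, 9, 139], [168, 9, 142], [150, 8, 133], [10, 6, 135], [173, 8, 135], [155, 11, 140], [162, 10, 133], [165, 7, 137], [0, 6, 138], [158, 15, 137], [130, 6, 135], [170, 6, 138], [169, 15, 137], [170, 6, 137], [150, 4, 131], [158, 8, 130], [20, 6, 133], [159, 13, 136], [165, 10, 148], [173, 7, 156], [159, 11, 162], [159, 9, 200], [163, 8, 224], [165, 7, 222], [167, 8, 222], [160, 10, 223], [163, 10, 224], [162, 11, 224], [160, 7, 223], [173, 9, 222], [167, 10, 222], [155, 7, 223], [5, 7, 224], [159, 8, 225], [169, 9, 223], [169, 9, 223], [170, 10, 227], [174, 6, 225], [171, 8, 222], [171, 8, 226], [4, 8, 223], [169, 9, 223], [170, 7, 220], [170, 10, 228], [168, 11, 227], [159, 8, 224], [174, 6, 225], [165, 9, 225], [165, 11, 226], [170, 10, 224], [161, 9, 225], [159, 8, 226], [168, 11, 225], [163, 8, 225], [160, 10, 227], [4, 8, 223], [175, 7, 227], [165, 9, 226], [170, 11, 212], [120, 1, 197], [98, 5, 214], [110, 3, 236], [120, 3, 235], [79, 20, 178], [74, 76, 145], [73, 114, 143], [73, 110, 144], [73, 109, 145], [74, 108, 146], [72, 110, 151], [73, 109, 145], [72, 112, 146], [73, 109, 145], [75, 120, 140], [73, 107, 148], [72, 113, 147], [73, 112, 146]]
TCP [730.6 -10.1  97.9] toolyaw -5.86 -> x -42.1 z -6.7 mm turn about tool y -0.0010 rad
TCP [730.6 -10.1  97.9] toolyaw -5.86 -> x 0.7 z -0.3 mm
```

View pics/w7c.png

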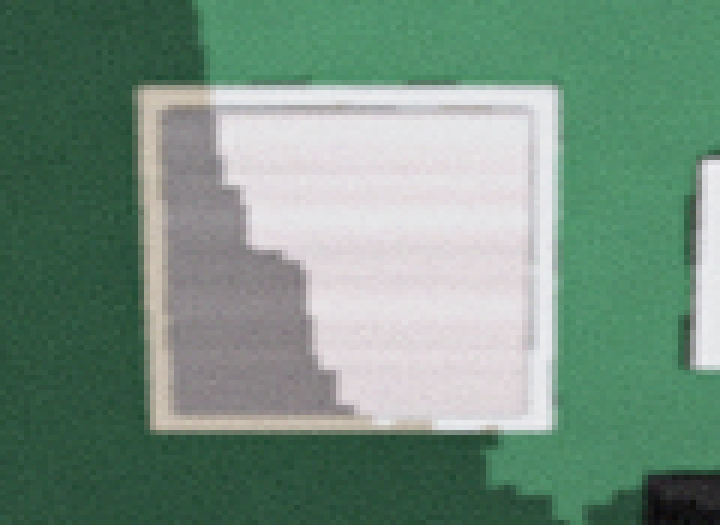

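```bash
python3 -m pendant '[[[0,0,0],0,200],[[0,0,0],0,200],[[0,0,0],0,200]]'; python3 look.py w8; python3 - <<'E'
from meas import *
do('w8',[('main','nongreen',(308,137),.019,43),('plate','copper',(320,265),.0979+.0393,62)])
rel((.6897,-.0153),-5.9)
c1,c7=load('w1')[1],load('w8')[1]
print(tri([c1,c7],[(290.2,280.2),(307.7,137.4)]))
c2=load('w2')[1]
print(tri([c2,c7],[(108.9,232.4),(307.7,137.4)]))
E
```

```text
time_s: 10.78
position: [0.7317, -0.0114, 0.0989]
tcp_rot: [0.706, -0.706, 0.036, -0.036]
ft_force: [0.4, 0.3, -2.1]
opening: 0.0435
10.825 [ 0.7318 -0.0117  0.0989]
main xy 689.5 -15.4  size 50.2 49.6 yaw -5.9 px [307.7 135.4]
plate xy 732.6 -11.1  size 45.7 45.7 yaw -5.8 px [319.7 267.7]
TCP [731.8 -11.7  98.9] toolyaw -5.91 -> x -41.5 z -7.9 mm turn about tool y -0.0003 rad
(array([ 0.6918288 , -0.01593961,  0.01145766]), np.float64(7.084204359817705e-06))
(array([ 0.69126112, -0.01593934,  0.01369321]), np.float64(0.00030777852640802625))
```

```bash
python3 -m pendant '[[[-21,0,-4],0,200],[[-21,30,-4],0,200],[[0,30,0],0,200],[[0,30,0],0,200],[[0,0,0],0,200],[[0,0,0],0,200],[[0,0,0],0,200]]'; python3 - <<'E'
from meas import *
rel((.6887,-.0159),-5.9)
E
```

```text
time_s: 11.7
position: [0.6908, -0.0158, 0.0107]
tcp_rot: [0.706, -0.706, 0.036, -0.038]
ft_force: [0.5, 0.2, -0.7]
opening: 0.0438
TCP [690.8 -15.8  10.7] toolyaw -5.95 -> x -2.1 z -0.4 mm turn about tool y -0.0009 rad
```

```bash
python3 -m pendant '[[[-2,8,0],0,200],[[0,8,0],0,200],[[0,0,0],0,200],[[0,0,0],0,200]]'; python3 - <<'E'
from meas import *
rel((.6887,-.0159),-5.9)
E
```

```text
time_s: 12.2
position: [0.6873, -0.0155, -0.0072]
tcp_rot: [-0.706, 0.706, -0.037, 0.037]
ft_force: [0.3, 0.0, -0.6]
opening: 0.0439
TCP [687.3 -15.5  -7.2] toolyaw -5.95 -> x 1.5 z -0.3 mm turn about tool y -0.0008 rad
```

```bash
python3 -m pendant '[[[1.5,0,-0.3],0,200],[[0,2,0],0,200],[[0,0,0],0,200]]'; python3 -m pendant '[[[0,1,0],0,200],[[0,0,0],0,200]]'; python3 -m pendant '[[[0,1,0],0,200],[[0,0,0],0,200]]';python3 - <<'E'
from meas import *
rel((.6887,-.0159),-5.9)
E
```

```text
time_s: 12.58
position: [0.6887, -0.0159, -0.0091]
tcp_rot: [0.706, -0.706, 0.037, -0.037]
ft_force: [0.4, -0.4, -0.9]
opening: 0.0438
time_s: 12.82
position: [0.6887, -0.0159, -0.0101]
tcp_rot: [-0.706, 0.706, -0.037, 0.037]
ft_force: [-0.2, -1.1, -1.1]
opening: 0.044
time_s: 13.08
position: [0.6887, -0.0159, -0.0111]
tcp_rot: [-0.706, 0.706, -0.037, 0.037]
ft_force: [0.4, -0.4, -1.1]
opening: 0.0439
TCP [688.7 -15.9 -11.1] toolyaw -5.94 -> x 0.0 z -0.0 mm turn about tool y -0.0007 rad
```

```bash
python3 -m pendant '[[[0,0.7,0],0,200],[[0,0,0],0,200]]';python3 -m pendant '[[[0,0.7,0],0,200],[[0,0,0],0,200]]'
```

```text
time_s: 13.32
position: [0.6888, -0.0159, -0.0112]
tcp_rot: [0.706, -0.706, 0.037, -0.037]
ft_force: [-1.0, 0.1, 3.5]
opening: 0.0436
time_s: 13.58
position: [0.6888, -0.0159, -0.0113]
tcp_rot: [0.706, -0.706, 0.037, -0.037]
ft_force: [-2.0, 0.4, 7.4]
opening: 0.0439
```

```bash
python3 -m pendant '[[[0,0,0],0,0],[[0,0,0],0,0],[[0,0,0],0,0],[[10,-35,0],0,0],[[10,-35,0],0,0],[[10,-35,0],0,0],[[0,0,0],0,0],[[0,0,0],0,0]]'; python3 look.py w9
```

```text
time_s: 14.58
position: [0.7177, -0.0189, 0.0919]
tcp_rot: [0.706, -0.706, 0.037, -0.036]
ft_force: [0.0, 0.9, -0.7]
opening: 0.0849
14.625 [ 0.7171 -0.0188  0.0912]
```

View pics/w9.png

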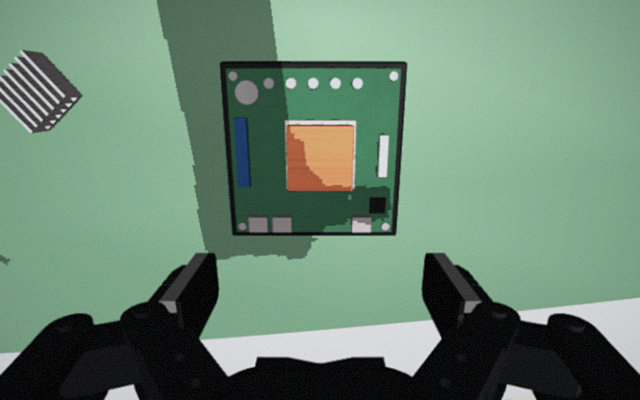

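```bash
python3 - <<'E'
from meas import *
do('w9',[('cu','copper',(320,158),.028,50),('all','nongreen',(320,158),.019,43)])
im,c=load('w9');cv2.imwrite('pics/w9c.png',cv2.resize(im[110:205,275:370],None,fx=6,fy=6,interpolation=cv2.INTER_CUBIC))
# expected substrate corners from w8
im8,c8=load('w8'); ct=comp(im8,'nongreen',(308,137),43)
for z in (.016,.019):
  P=plane(c8,ct,z); b=cv2.boxPoints(cv2.minAreaRect((P[:,:2]*1000).astype(np.float32)))/1000
  print(z,np.round(proj(c,np.c_[b,np.full(4,z)]),1).tolist())
ct=comp(im,'copper',(320,158),50);P=plane(c,ct,.028);b=cv2.boxPoints(cv2.minAreaRect((P[:,:2]*1000).astype(np.float32)))/1000
print(np.round(proj(c,np.c_[b,np.full(4,.028)]),1).tolist())
E
```

```text
cu xy 689.9 -15.9  size 45.5 45.3 yaw -5.9 px [319.4 158.3]
all xy 690.3 -15.4  size 49.8 51.2 yaw -5.9 px [320.1 156.5]
0.016 [[283.6, 119.7], [285.5, 188.6], [354.1, 188.6], [356.0, 119.8]]
0.019 [[283.8, 120.0], [285.7, 188.8], [354.2, 188.8], [356.2, 120.0]]
[[285.4, 125.0], [287.2, 190.0], [351.6, 190.0], [353.3, 125.0]]
```

View pics/w9c.png

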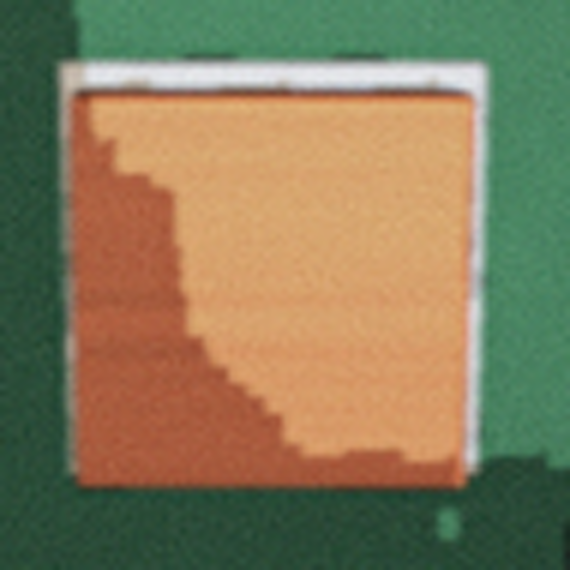

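```bash
python3 -m pendant '[[[-38,-6,-19.4],0,0],[[-38,-6,-19.4],0,0],[[-38,-6,-19.4],0,0],[[-38,-6,-19.4],0,0],[[-38,-6,-19.4],0,0],[[0,0,0],-0.171,0],[[0,0,0],-0.171,0],[[0,0,0],-0.171,0]]'; python3 -m pendant '[[[0,0,0],0,0],[[0,0,0],0,0]]'; python3 look.py w10
```

```text
time_s: 15.62
position: [0.518, -0.0956, 0.1214]
tcp_rot: [0.692, -0.692, -0.145, 0.147]
ft_force: [0.4, 0.2, -0.2]
opening: 0.0852
time_s: 15.88
position: [0.5189, -0.0958, 0.1219]
tcp_rot: [0.693, -0.692, -0.142, 0.143]
ft_force: [0.1, -0.3, -0.1]
opening: 0.0856
15.925 [ 0.519  -0.0958  0.1221]
```

View pics/w10.png

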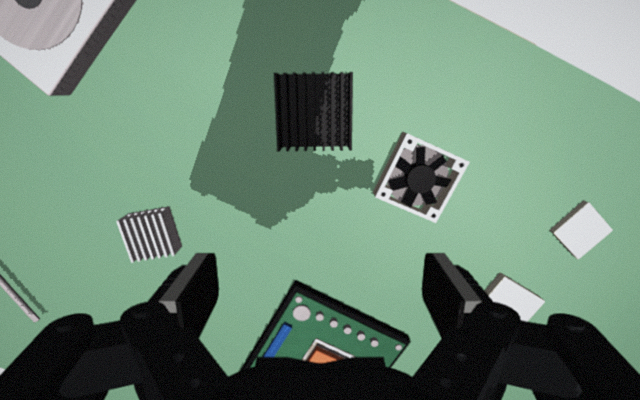

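```bash
python3 - <<'E'
from meas import *
MASK['dk']=lambda h,s,v:(v<60)&~((h>50)&(h<85)&(s>60))
do('w10',[('bsink','nongreen',(314,112),.028,48),('bs2','dk',(314,112),.028,48),('fan','nongreen',(421,178),.016,50),('cerS','nongreen',(581,230),.008,40)])
c1,c=load('w1')[1],load('w10')[1]
print(tri([c1,c],[(181,168.3),(314,112)]))
E
```

```text
bsink xy 467.0 -122.6  size 52.4 57.3 yaw 24.3 px [313.7 110.6]
bs2 xy 467.0 -122.6  size 49.6 54.3 yaw 24.3 px [313.7 110.6]
fan xy 483.0 -20.7  size 63.4 59.8 yaw -0.0 px [419.8 178.6]
cerS xy 467.2 140.7  size 46.4 41.8 yaw -19.0 px [581.5 229.9]
(array([ 0.46811541, -0.12196362,  0.01839148]), np.float64(0.00022147969303619778))
```

View pics/w10_c.png

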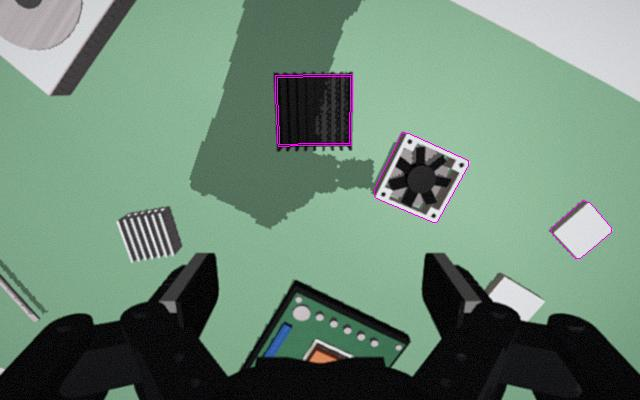

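```bash
python3 - <<'E'
from meas import *
c=load('w10')[1]
q=plane(c,[(313.6,111.6)],.028)[0]; print(q)
a=plane(c,[(274.5,73),(353,72),(353,150.5),(276.5,151)],.028)[:,:2]*1000
print(np.round(a,1).tolist(), a.mean(0))
rel(a.mean(0)/1000,24.0)
E
```

```text
[ 0.46765147 -0.12239137  0.028     ]
[[453.6, -159.3], [430.3, -107.2], [482.5, -83.0], [506.3, -137.0]] [ 468.18791217 -121.63665802]
TCP [519.  -95.8 122.1] toolyaw 23.34 -> x -56.9 z -3.6 mm turn about tool y -0.0116 rad
```

```bash
python3 -m pendant '[[[-28,20,-2],-0.016,0],[[-28,20,-2],0,0],[[0,25,0],0,0],[[0,25,0],0,0],[[0,0,0],0,0],[[0,0,0],0,0]]'; python3 look.py w11
```

```text
time_s: 16.68
position: [0.4704, -0.1221, 0.033]
tcp_rot: [-0.691, 0.691, 0.149, -0.149]
ft_force: [-0.4, -0.2, -0.0]
opening: 0.0852
16.725 [ 0.4707 -0.1222  0.0334]
```

View pics/w11.png

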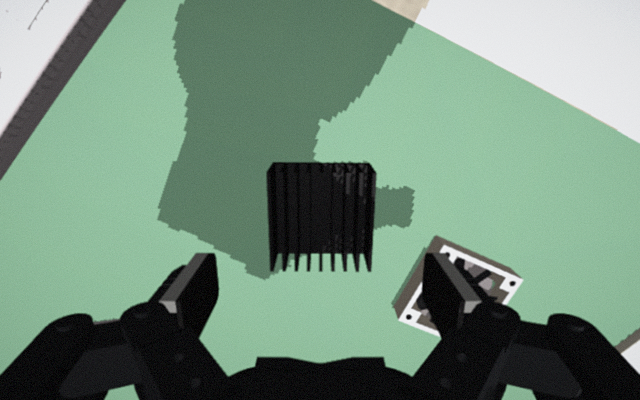

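```bash
python3 - <<'E'
from meas import *
im,c=load('w11')
p,r,o=tool();M=r.as_matrix()
for z,pts in ((.028,[(271,270.5),(373,270.5),(376,172),(267,172)]),(0.0,[(272,162.5),(372,162.5)])):
    P=plane(c,pts,z); print(z,np.round((P-[p[0],p[1],0])@M[:,[0,2]]*1000,1).tolist())
cv2.imwrite('pics/w11c.png',cv2.resize(cv2.convertScaleAbs(im[150:285,255:390],alpha=3,beta=10),None,fx=4.4,fy=4.4,interpolation=cv2.INTER_CUBIC))
E
```

```text
0.028 [[26.0, -27.3], [26.0, 31.0], [-31.6, 30.0], [-31.5, -27.1]]
0.0 [[-31.0, -28.2], [-31.1, 31.9]]
```

View pics/w11c.png

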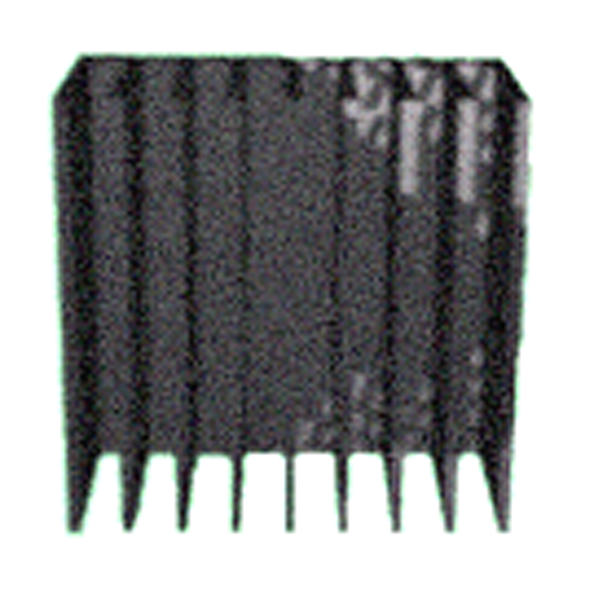

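```bash
python3 -m pendant '[[[-2.8,0,1.7],0,0],[[0,20,0],0,0],[[0,20,0],0,0],[[0,20,0],0,0],[[0,0,0],0,0],[[0,0,0],0,0]]'; python3 - <<'E'
from meas import *
rel((.4688,-.1219),24.4)
E
```

```text
time_s: 17.48
position: [0.4671, -0.1219, -0.0266]
tcp_rot: [-0.691, 0.691, 0.149, -0.149]
ft_force: [-0.1, 0.6, 1.0]
opening: 0.0854
TCP [ 467.1 -121.9  -26.6] toolyaw 24.36 -> x 1.6 z -0.7 mm turn about tool y -0.0008 rad
```

```bash
python3 -m pendant '[[[0,4,0],0,0],[[0,0,0],0,100],[[0,0,0],0,200],[[0,0,0],0,200],[[0,0,0],0,200],[[0,0,0],0,200]]'; python3 look.py w12; python3 -m pendant '[[[0,-30,0],0,200],[[0,-50,0],0,200]]'; python3 look.py w13
```

```text
time_s: 18.23
position: [0.467, -0.1219, -0.0308]
tcp_rot: [-0.691, 0.691, 0.149, -0.149]
ft_force: [-1.4, -0.1, 4.9]
opening: 0.0572
18.275 [ 0.467  -0.1219 -0.0308]
time_s: 18.52
position: [0.4654, -0.1215, 0.0484]
tcp_rot: [0.692, -0.691, -0.148, 0.151]
ft_force: [1.1, -0.9, -0.5]
opening: 0.0571
18.575 [ 0.4689 -0.1224  0.054 ]
```

View pics/w12.png

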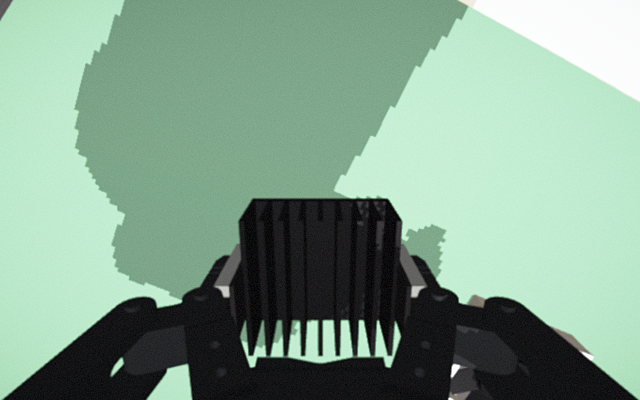

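View pics/w13.png

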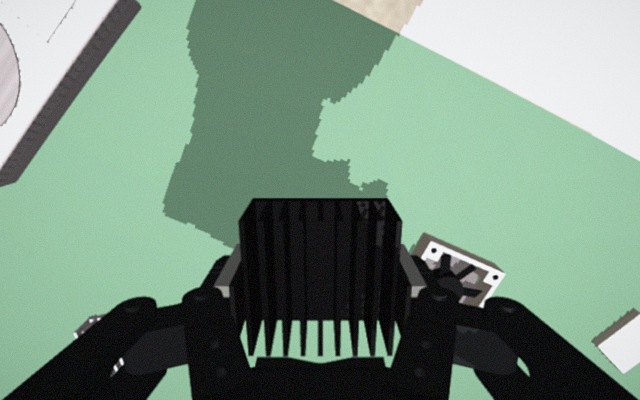

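```bash
python3 - <<'E'
from meas import *
im,c=load('w12')
p=np.array([.467,-.1219,-.0308]);r=tool()[1];M=r.as_matrix()
for z,pts in ((.028,[(249,354.5),(396.5,354.5),(402,222),(238.5,222)]),(0.0,[(252,199),(390,199)])):
    P=plane(c,pts,z); print(z,np.round((P-[p[0],p[1],0])@M[:,[0,2]]*1000,1).tolist())
rel((.6896,-.0156),-5.9)
E
```

```text
0.028 [[29.1, -28.0], [29.0, 31.1], [-27.8, 29.2], [-27.7, -28.3]]
0.0 [[-27.6, -28.7], [-27.7, 30.5]]
TCP [ 468.9 -122.4   54. ] toolyaw 24.34 -> x 245.1 z 6.4 mm turn about tool y 0.5277 rad
```

```bash
python3 -m pendant '[[[0,0,0],0.176,200],[[0,0,0],0.176,200],[[0,0,0],0.176,200],[[0,0,0],0,200]]'; python3 - <<'E'
from meas import *
rel((.6886,-.0155),-5.9)
E
```

```text
time_s: 19.08
position: [0.4665, -0.1217, 0.0486]
tcp_rot: [-0.706, 0.706, -0.036, 0.035]
ft_force: [-0.1, 0.1, -0.6]
opening: 0.0572
TCP [ 466.5 -121.7   48.6] toolyaw -5.76 -> x 210.3 z 127.9 mm turn about tool y 0.0024 rad
```

```bash
python3 -m pendant '[[[42,0,25.6],0,200],[[42,0,25.6],0,200],[[42,0,25.6],0,200],[[42,0,25.6],0,200],[[42,0,25.6],0,200],[[0,20,0],0,200],[[0,0,0],0,200],[[0,0,0],0,200]]'; python3 - <<'E'
from meas import *
rel((.6886,-.0155),-5.9)
E
```

```text
time_s: 20.08
position: [0.6869, -0.0175, 0.0282]
tcp_rot: [-0.706, 0.706, -0.038, 0.036]
ft_force: [0.3, -0.5, -0.9]
opening: 0.0571
TCP [686.9 -17.5  28.2] toolyaw -5.94 -> x 1.5 z 2.2 mm turn about tool y -0.0007 rad
```

```bash
python3 -m pendant '[[[1,13,1.5],0,200],[[0,13,0],0,200],[[0,0,0],0,200],[[0,0,0],0,200]]'; python3 - <<'E'
from meas import *
rel((.6886,-.0155),-5.9)
E
```

```text
time_s: 20.58
position: [0.6899, -0.0147, 0.0024]
tcp_rot: [-0.706, 0.706, -0.036, 0.036]
ft_force: [-0.6, 0.8, -1.3]
opening: 0.0569
TCP [689.9 -14.7   2.4] toolyaw -5.89 -> x -1.2 z -0.9 mm turn about tool y 0.0001 rad
```

```bash
python3 -m pendant '[[[-0.8,2,-0.6],0,200],[[0,1,0],0,200],[[0,0,0],0,200],[[0,0,0],0,200]]'; python3 - <<'E'
from meas import *
rel((.6886,-.0155),-5.9)
E
python3 -m pendant '[[[0,1,0],0,200],[[0,0,0],0,200]]'
```

```text
time_s: 21.08
position: [0.6892, -0.0151, -0.0003]
tcp_rot: [0.706, -0.706, 0.036, -0.036]
ft_force: [-0.2, -0.4, -1.4]
opening: 0.0571
TCP [ 6.892e+02 -1.510e+01 -3.000e-01] toolyaw -5.89 -> x -0.5 z -0.4 mm turn about tool y 0.0002 rad
time_s: 21.32
position: [0.689, -0.0151, -0.0015]
tcp_rot: [0.706, -0.706, 0.036, -0.036]
ft_force: [-0.9, -0.1, -1.8]
opening: 0.0573
```

```bash
python3 -m pendant '[[[-0.4,0.8,-0.4],0,200],[[0,0,0],0,200]]'; python3 -m pendant '[[[0,0.8,0],0,200],[[0,0,0],0,200]]'
```

```text
time_s: 21.58
position: [0.6885, -0.0155, -0.0023]
tcp_rot: [-0.706, 0.706, -0.036, 0.036]
ft_force: [-1.0, -0.6, -1.3]
opening: 0.0567
time_s: 21.82
position: [0.6887, -0.0155, -0.0026]
tcp_rot: [0.706, -0.706, 0.036, -0.036]
ft_force: [-0.3, 0.1, 2.0]
opening: 0.0571
```

```bash
python3 -m pendant '[[[0,0.3,0],0,200],[[0,0,0],0,0],[[0,0,0],0,0],[[0,0,0],0,0],[[0,-30,0],0,0],[[10,-35,0],0,0],[[10,-35,0],0,0],[[10,0,0],0,0]]'; python3 -m pendant '[[[0,0,0],0,0],[[0,0,0],0,0]]'; python3 look.py w14
```

```text
time_s: 22.82
position: [0.7216, -0.0189, 0.1003]
tcp_rot: [0.706, -0.706, 0.034, -0.039]
ft_force: [0.5, 0.4, -0.6]
opening: 0.0855
time_s: 23.08
position: [0.7167, -0.0184, 0.095]
tcp_rot: [-0.706, 0.706, -0.038, 0.035]
ft_force: [-0.6, 0.0, 0.4]
opening: 0.0855
23.125 [ 0.7168 -0.0184  0.095 ]
```

View pics/w14.png

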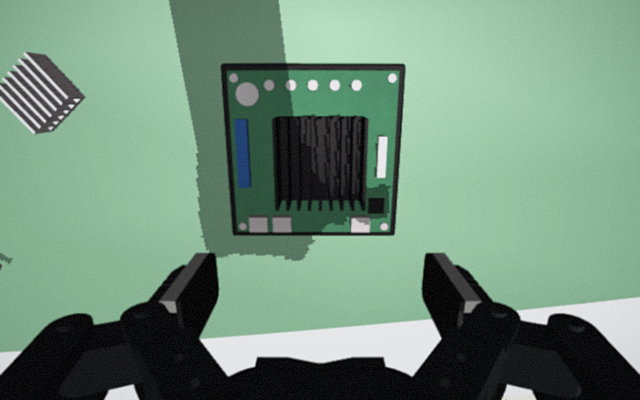

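```bash
python3 - <<'E'
from meas import *
im,c=load('w14')
cv2.imwrite('pics/w14c.png',cv2.resize(cv2.convertScaleAbs(im[105:220,262:380],alpha=2,beta=10),None,fx=5,fy=5,interpolation=cv2.INTER_CUBIC))
print(plane(c,[(273.5,118),(368,117.5),(366,210),(276.5,210.5)],.056)*1000)
print(plane(c,[(273.5,118),(368,117.5),(366,210),(276.5,210.5)],.056).mean(0)*1000)
# expected corners
ce=np.array([.6893,-.0155]);t=np.radians(-5.9);R2=np.array([[np.cos(t),-np.sin(t)],[np.sin(t),np.cos(t)]])
k=np.array([[-1,-1],[-1,1],[1,1],[1,-1]])*.029
print(proj(c,np.c_[ce+k@R2.T,np.full(4,.056)]))
E
```

```text
[[657.2339601  -39.65832968  56.        ]
 [662.66136451  16.56607003  56.        ]
 [720.77527142  11.5662304   56.        ]
 [715.28482522 -45.76005981  56.        ]]
[688.98885531 -14.32152227  56.        ]
[[270.72945821 118.70443952]
 [367.68617622 118.84969796]
 [364.17415874 210.69524097]
 [274.06396104 210.55745812]]
```

View pics/w14c.png

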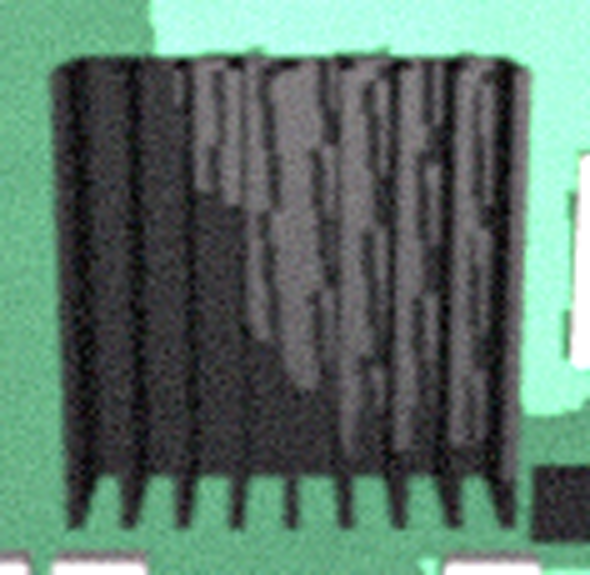

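```bash
python3 -m pendant '[[[-44,0,-4.6],0,0],[[-44,0,-4.6],0,0],[[-44,0,-4.6],0,0],[[-44,0,-4.6],0,0],[[0,0,0],-0.103,0],[[0,0,0],0,0],[[0,0,0],0,0],[[0,0,0],0,0]]'; python3 look.py w15
```

```text
time_s: 24.12
position: [0.5421, -0.0188, 0.0965]
tcp_rot: [-0.707, 0.707, -0.0, 0.0]
ft_force: [-0.2, 0.4, -0.0]
opening: 0.0853
24.175 [ 0.542  -0.0188  0.0966]
```

View pics/w15.png

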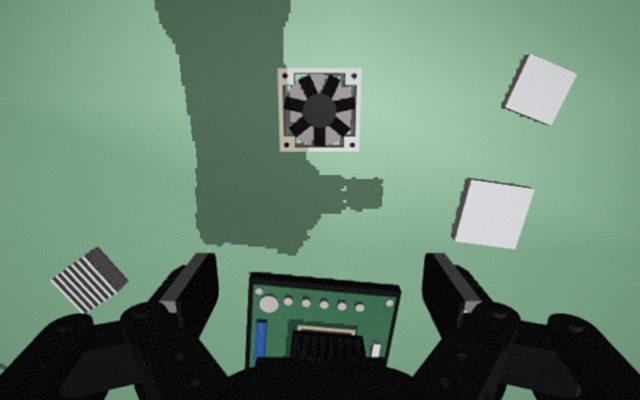

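```bash
python3 - <<'E'
from meas import *
do('w15',[('fan','nongreen',(320,110),.016,55)])
c1,c=load('w1')[1],load('w15')[1]
print(tri([c1,c],[(250.5,159.5),(319.5,110)]))
q=plane(c,[(278,69),(361,69),(359,151.5),(280,151.5)],.016)*1000; print(q.mean(0),q)
rel(q.mean(0)/1000,0)
E
```

```text
fan xy 482.9 -18.6  size 59.7 60.2 yaw 0.0 px [319.4 110.3]
(array([ 0.48234408, -0.01880009,  0.01134416]), np.float64(0.0006069769009988454))
[483.67388159 -18.58775423  16.        ] [[455.02499324 -47.20149445  16.        ]
 [454.98473922   9.9977301   16.        ]
 [512.31998007  10.36956531  16.        ]
 [512.36581384 -47.5168179   16.        ]]
TCP [542.  -18.8  96.6] toolyaw -0.02 -> x -58.3 z 0.2 mm turn about tool y -0.0003 rad
```

```bash
python3 -m pendant '[[[-29,10,0],0,0],[[-29.5,20,0],0,0],[[0,40,0],0,0],[[0,35,0],0,0],[[0,0,0],0,0],[[0,0,0],0,0]]'; python3 - <<'E'
from meas import *
rel((.4833,-.0186),0)
E
python3 look.py w16
```

```text
time_s: 24.92
position: [0.4837, -0.019, -0.0077]
tcp_rot: [-0.707, 0.707, 0.0, 0.0]
ft_force: [0.4, 0.2, 0.6]
opening: 0.0856
TCP [483.7 -19.   -7.7] toolyaw -0.00 -> x -0.4 z 0.4 mm turn about tool y -0.0001 rad
24.975 [ 0.4841 -0.0189 -0.0073]
```

View pics/w16.png

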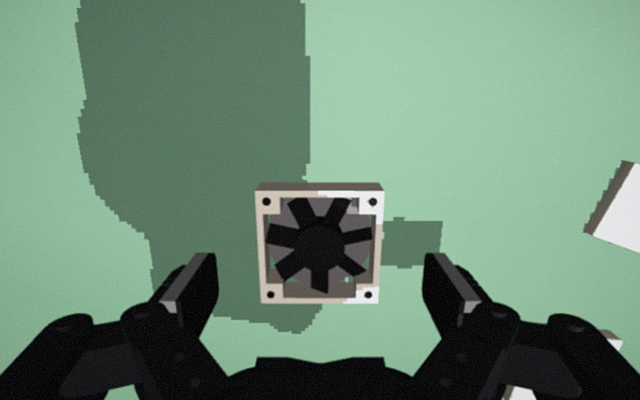

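```bash
python3 - <<'E'
from meas import *
c=load('w16')[1]
q=plane(c,[(255,192),(384.5,192),(379.5,303.5),(261,303.5)],.016)*1000; print(q.mean(0),q.tolist())
rel(q.mean(0)/1000,0)
E
python3 -m pendant '[[[0,20,0],0,0],[[0,3,0],0,0],[[0,0,0],0,0],[[0,0,0],0,0]]'; python3 - <<'E'
from meas import *
rel((.4833,-.0186),0)
E
```

```text
[483.53635048 -18.35475005  16.        ] [[454.8152146040292, -47.45002345242221, 15.999999999999986], [454.7462663383018, 10.433273512166652, 15.999999999999986], [512.2542204849672, 11.161865537531725, 15.999999999999986], [512.3297005110885, -47.564115805066365, 15.999999999999986]]
TCP [484.1 -18.9  -7.3] toolyaw 0.00 -> x -0.5 z 0.6 mm turn about tool y 0.0000 rad
time_s: 25.48
position: [0.4836, -0.0189, -0.0305]
tcp_rot: [-0.707, 0.707, 0.001, 0.0]
ft_force: [-0.7, -0.4, -0.9]
opening: 0.0856
TCP [483.6 -18.9 -30.5] toolyaw 0.01 -> x -0.3 z 0.3 mm turn about tool y 0.0002 rad
```

```bash
python3 -m pendant '[[[0,0,0],0,100],[[0,0,0],0,200],[[0,0,0],0,200],[[0,0,0],0,200],[[0,0,0],0,200],[[0,-40,0],0,200],[[0,-50,0],0.103,200],[[0,-20,0],0,200]]'; python3 -m pendant '[[[0,0,0],0,200],[[0,0,0],0,200]]'; python3 look.py w17; python3 - <<'E'
from meas import *
rel((.6890,-.0153),-5.9)
E
```

```text
time_s: 26.48
position: [0.4841, -0.0189, 0.0811]
tcp_rot: [0.706, -0.706, 0.035, -0.038]
ft_force: [0.6, 0.7, -0.5]
opening: 0.0567
time_s: 26.72
position: [0.4823, -0.0187, 0.078]
tcp_rot: [0.706, -0.706, 0.037, -0.036]
ft_force: [0.0, 1.0, -0.3]
opening: 0.0565
26.775 [ 0.482  -0.0187  0.0777]
TCP [482.  -18.7  77.7] toolyaw -5.87 -> x 205.5 z 24.6 mm turn about tool y 0.0005 rad
```

View pics/w17.png

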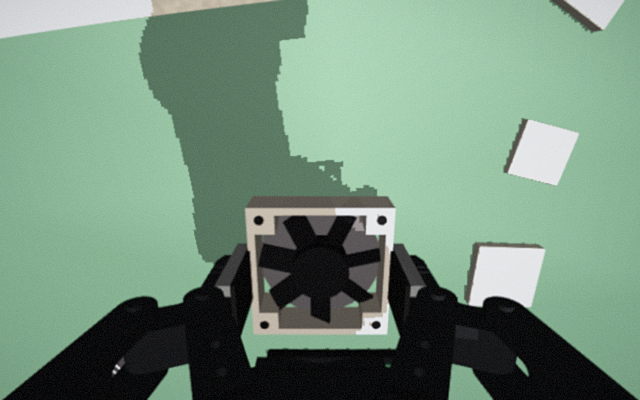

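```bash
python3 -m pendant '[[[41,0,5],0,200],[[41,0,5],0,200],[[41,0,5],0,200],[[41,0,5],0,200],[[41,0,5],0,200],[[0,20,0],0,200],[[0,20,0],0,200],[[0,0,0],0,200]]';  python3 -m pendant '[[[0,0,0],0,200],[[0,0,0],0,200]]'; python3 - <<'E'
from meas import *
rel((.6890,-.0153),-5.9)
E
```

```text
time_s: 27.78
position: [0.685, -0.015, 0.035]
tcp_rot: [-0.706, 0.706, -0.039, 0.033]
ft_force: [-0.8, -0.3, -0.2]
opening: 0.0563
time_s: 28.02
position: [0.6898, -0.0151, 0.0395]
tcp_rot: [0.706, -0.706, 0.036, -0.037]
ft_force: [0.6, -0.1, -0.9]
opening: 0.0566
TCP [689.8 -15.1  39.5] toolyaw -5.90 -> x -0.7 z -0.3 mm turn about tool y 0.0001 rad
```

```bash
python3 -m pendant '[[[0,6,0],0,200],[[0,5,0],0,200],[[0,0,0],0,200],[[0,0,0],0,200]]'; python3 - <<'E'
from meas import *
rel((.6890,-.0153),-5.9)
E
```

```text
time_s: 28.52
position: [0.6895, -0.015, 0.0277]
tcp_rot: [-0.706, 0.706, -0.036, 0.036]
ft_force: [0.3, -0.1, -0.0]
opening: 0.0563
TCP [689.5 -15.   27.7] toolyaw -5.89 -> x -0.5 z -0.4 mm turn about tool y 0.0002 rad
```

```bash
python3 -m pendant '[[[-0.5,1,-0.3],0,200],[[0,0.7,0],0,200],[[0,0,0],0,200]]'; python3 -m pendant '[[[0,0.7,0],0,200],[[0,0,0],0,200]]';python3 -m pendant '[[[0,0.6,0],0,200],[[0,0,0],0,200]]'
```

```text
time_s: 28.9
position: [0.689, -0.0152, 0.026]
tcp_rot: [-0.706, 0.706, -0.036, 0.036]
ft_force: [-1.0, 0.2, -0.7]
opening: 0.0564
time_s: 29.15
position: [0.6891, -0.0152, 0.0256]
tcp_rot: [0.706, -0.706, 0.036, -0.036]
ft_force: [-0.8, 0.4, 1.8]
opening: 0.0559
time_s: 29.4
position: [0.6891, -0.0152, 0.0256]
tcp_rot: [0.706, -0.706, 0.036, -0.036]
ft_force: [-1.8, 0.5, 5.5]
opening: 0.0563
```

Contact came at the expected height. I'll release and look.

```bash
python3 -m pendant '[[[0,0,0],0,0],[[0,0,0],0,0],[[0,0,0],0,0],[[0,-35,0],0,0],[[10,-35,0],0,0],[[10,-30,0],0,0],[[10,0,0],0,0],[[0,0,0],0,0]]'; python3 -m pendant '[[[0,0,0],0,0],[[0,0,0],0,0]]'; python3 look.py w18; python3 - <<'E'
from h import *
for n in ('scene','side'):
    a=manip.read_camera(n)[:,:,::-1]
    c=manip.get_calibration(n); x,y=proj(c,[.689,-.015,.03])[0].astype(int)
    cv2.imwrite(f'pics/{n}18c.png',cv2.resize(cv2.convertScaleAbs(a[y-60:y+60,x-75:x+75],alpha=1.8),None,fx=4,fy=4))
E
```

```text
time_s: 30.4
position: [0.7188, -0.0183, 0.1237]
tcp_rot: [-0.706, 0.706, -0.037, 0.036]
ft_force: [-0.2, 0.4, 0.2]
opening: 0.0854
time_s: 30.65
position: [0.7175, -0.0182, 0.1233]
tcp_rot: [-0.706, 0.706, -0.037, 0.035]
ft_force: [0.6, 1.2, 0.2]
opening: 0.0853
30.7 [ 0.7178 -0.0182  0.1236]
```

View pics/w18.png

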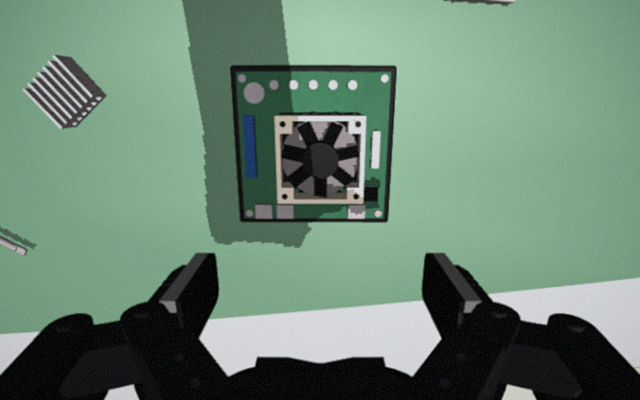

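View pics/side18c.png

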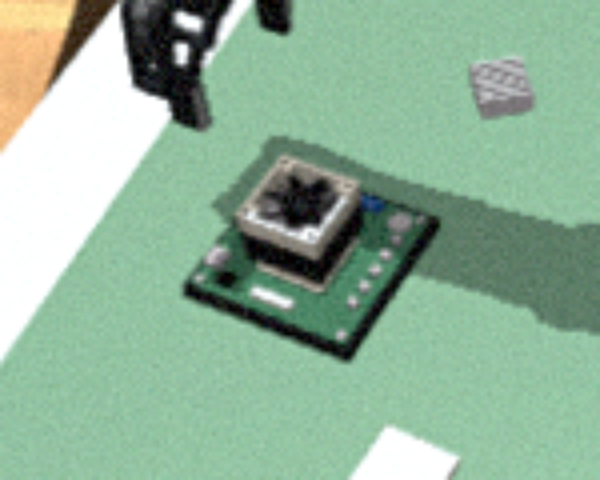

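```bash
python3 - <<'E'
from meas import *
c=load('w18')[1]
q=plane(c,[(274,115.5),(367,115.5),(365,204.5),(275.5,204.5)],.072)*1000; print(q.mean(0),q.tolist())
rel((.4675,.1438),-19)
rel((.46+.0,.3446),13)
E
```

```text
[689.53389378 -14.52223624  72.        ] [[657.2100988148086, -40.66080354201015, 72.00000000000001], [663.1591864478122, 17.738856164461698, 72.00000000000001], [721.9532718730885, 12.576434277805005, 72.00000000000001], [715.8130179983456, -47.74343187222332, 72.00000000000001]]
TCP [718.3 -18.3 124.1] toolyaw -5.89 -> x -266.1 z 135.5 mm turn about tool y 0.2288 rad
TCP [718.3 -18.3 124.1] toolyaw -5.89 -> x -294.1 z 334.5 mm turn about tool y -0.3297 rad
```

```bash
python3 -m pendant '[[[-41.5,4,24.2],0,0],[[-41.5,4,24.2],0,0],[[-41.5,4,24.2],0,0],[[-41.5,4,24.2],0,0],[[-41.5,4,24.2],0,0],[[0,0,0],0.115,0],[[0,0,0],0.114,0],[[0,0,0],0,0]]'; python3 -m pendant '[[[0,0,0],0,0],[[0,0,0],0,0]]'; python3 look.py w19
```

```text
time_s: 31.8
position: [0.5249, 0.1235, 0.1048]
tcp_rot: [-0.697, 0.698, -0.116, 0.116]
ft_force: [-0.5, 0.5, 0.6]
opening: 0.0852
time_s: 32.05
position: [0.525, 0.1232, 0.1047]
tcp_rot: [0.697, -0.697, 0.117, -0.117]
ft_force: [0.3, -0.4, -0.7]
opening: 0.0854
32.1 [0.525  0.1232 0.1047]
```

View pics/w19.png

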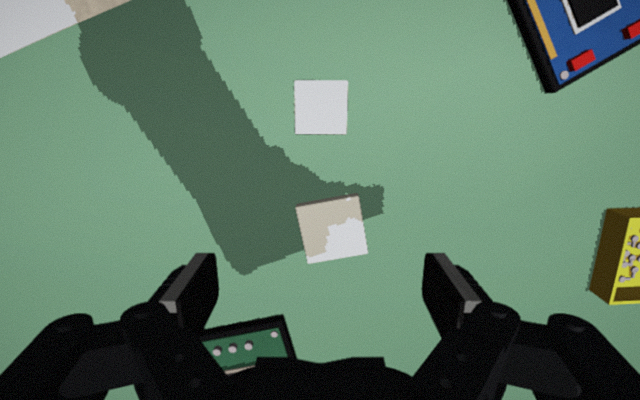

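```bash
python3 - <<'E'
from meas import *
do('w19',[('cer','nongreen',(320,107),.008,45)])
c1,c=load('w1')[1],load('w19')[1]
print(tri([c1,c],[(354.8,123),(321,107)]))
E
```

```text
cer xy 467.6 143.9  size 41.1 40.4 yaw -18.9 px [320.5 107. ]
(array([0.46799723, 0.14408002, 0.00506409]), np.float64(0.0001766370216229364))
```

```bash
python3 - <<'E'
from meas import *
rel((.4676,.1439),-18.9)
E
python3 -m pendant '[[[-30,10,1],0,0],[[-30.5,20,0],0,0],[[0,40,0],0,0],[[0,40,0],0,0],[[0,0,0],0,0],[[0,0,0],0,0],[[0,0,0],0,0]]'; python3 - <<'E'
from meas import *
rel((.4676,.1439),-18.9)
E
python3 look.py w20
```

```text
TCP [525.  123.2 104.7] toolyaw -18.99 -> x -61.0 z 0.9 mm turn about tool y -0.0016 rad
time_s: 32.98
position: [0.4692, 0.1442, -0.0039]
tcp_rot: [0.698, -0.697, 0.116, -0.118]
ft_force: [-0.1, -0.4, 0.4]
opening: 0.0854
TCP [469.2 144.2  -3.9] toolyaw -19.01 -> x -1.4 z -0.8 mm turn about tool y -0.0020 rad
33.025 [ 0.4691  0.1443 -0.0039]
```

View pics/w20.png

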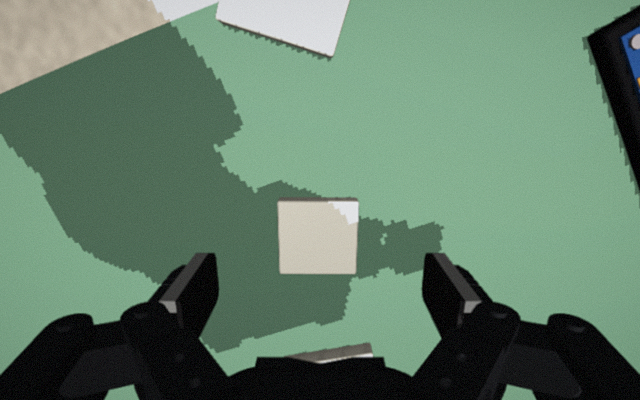

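```bash
python3 - <<'E'
from meas import *
c=load('w20')[1]
q=plane(c,[(278,200.5),(358.5,200.5),(357.5,274),(279,274)],.008)*1000; print(q.mean(0))
rel(q.mean(0)/1000,-18.9)
E
python3 -m pendant '[[[-1,15,-0.5],0,0],[[0,8,0],0,0],[[0,0,0],0,0],[[0,0,0],0,0]]'; python3 - <<'E'
from meas import *
rel((.4676,.1439),-18.9)
E
```

```text
[467.76059651 144.35366963   8.        ]
TCP [469.1 144.3  -3.9] toolyaw -19.01 -> x -1.3 z -0.4 mm turn about tool y -0.0019 rad
time_s: 33.52
position: [0.4667, 0.1437, -0.0285]
tcp_rot: [-0.697, 0.697, -0.117, 0.117]
ft_force: [0.8, 0.2, -0.4]
opening: 0.0855
TCP [466.7 143.7 -28.5] toolyaw -19.02 -> x 0.8 z 0.5 mm turn about tool y -0.0021 rad
```

```bash
python3 -m pendant '[[[0.9,0.6,0.4],0,0],[[0,0,0],0,0],[[0,0,0],0,150],[[0,0,0],0,200],[[0,0,0],0,200],[[0,0,0],0,200],[[0,0,0],0,200]]'; python3 - <<'E'
from meas import *
rel((.4677,.1441),-18.9)
E
python3 -m pendant '[[[0,-40,0],0,200],[[-8,-18,42],0,200],[[-8,-18,42],0,200],[[-8,-18,42],0,200],[[-8,-18,42],0,200],[[-8,-18,42],0,200],[[0,0,0],-0.18,200],[[0,0,0],-0.18,200]]'; python3 -m pendant '[[[0,0,0],-0.18,200],[[0,0,0],-0.018,200],[[0,0,0],0,200],[[0,0,0],0,200]]'; python3 look.py w21
```

```text
time_s: 34.4
position: [0.4679, 0.144, -0.0283]
tcp_rot: [0.698, -0.697, 0.117, -0.117]
ft_force: [-0.2, -1.0, 6.6]
opening: 0.0373
TCP [467.9 144.  -28.3] toolyaw -19.01 -> x -0.2 z 0.1 mm turn about tool y -0.0020 rad
time_s: 35.4
position: [0.4978, 0.3565, 0.1011]
tcp_rot: [-0.707, 0.707, 0.013, -0.013]
ft_force: [0.0, -1.5, -0.6]
opening: 0.0371
time_s: 35.9
position: [0.4983, 0.3554, 0.101]
tcp_rot: [-0.703, 0.703, 0.079, -0.079]
ft_force: [-0.4, -0.1, -0.0]
opening: 0.0375
35.95 [0.4983 0.3555 0.101 ]
```

View pics/w21.png

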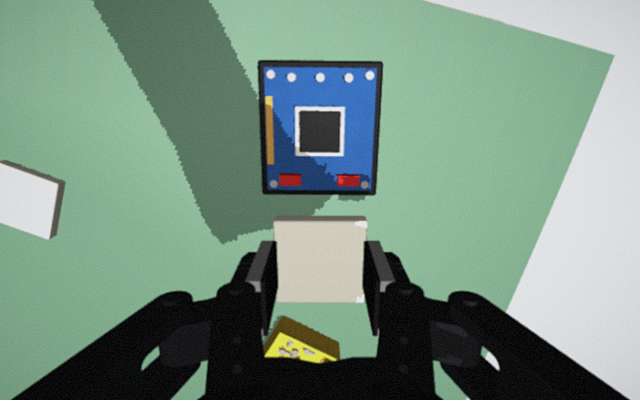

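```bash
python3 - <<'E'
from meas import *
MASK['dk']=lambda h,s,v:(v<90)&(s<90)
MASK['notblue']=lambda h,s,v:~((h>95)&(h<130)&(s>90))
im,c=load('w21')
do('w21',[('chip','dk',(321,131),.018,24),('ring','notblue',(321,131),.018,30)])
h=cv2.cvtColor(im,cv2.COLOR_BGR2HSV); print(h[131,285:357].tolist())
P=.101+.0363
q=plane(c,[(274.5,220.5),(367,220.5),(366,302),(275.5,302)],P)*1000; print('plate',q.mean(0))
rel(q.mean(0)/1000,13)
print(tri([load('w1')[1],c],[(493.6,79.8),(321,131)]))
cv2.imwrite('pics/w21c.png',cv2.resize(im[55:200,250:390],None,fx=4,fy=4,interpolation=cv2.INTER_CUBIC))
E
```

```text
chip xy 455.7 345.7  size 28.2 28.5 yaw 12.9 px [319.3 131.8]
ring xy 455.4 345.7  size 36.1 36.1 yaw 12.9 px [319.4 131.5]
[[108, 181, 166], [108, 184, 187], [108, 179, 187], [107, 177, 192], [107, 180, 191], [108, 177, 189], [107, 180, 187], [108, 188, 184], [107, 192, 171], [109, 107, 155], [111, 13, 204], [120, 3, 233], [105, 2, 235], [120, 4, 231], [125, 9, 167], [120, 18, 71], [100, 17, 45], [0, 10, 52], [113, 20, 52], [0, 0, 53], [75, 10, 51], [150, 5, 50], [165, 21, 49], [0, 0, 50], [135, 10, 53], [135, 10, 51], [0, 16, 49], [83, 20, 52], [105, 10, 53], [150, 18, 56], [158, 20, 50], [150, 5, 56], [0, 5, 54], [150, 5, 48], [173, 18, 56], [120, 18, 56], [165, 9, 57], [160, 13, 57], [80, 14, 55], [60, 9, 55], [145, 29, 52], [173, 19, 55], [165, 9, 54], [156, 25, 52], [135, 9, 57], [30, 9, 58], [60, 5, 50], [120, 9, 57], [0, 14, 55], [144, 24, 54], [30, 5, 56], [168, 23, 55], [45, 10, 50], [23, 21, 48], [138, 14, 93], [83, 5, 199], [100, 3, 234], [120, 1, 234], [105, 4, 230], [111, 62, 214], [109, 159, 189], [107, 188, 190], [107, 183, 190], [108, 180, 194], [107, 175, 194], [107, 178, 190], [108, 177, 192], [108, 177, 192], [108, 175, 194], [107, 176, 193], [107, 177, 193], [108, 180, 191]]
plate [497.79961551 356.25421767 137.3       ]
TCP [498.3 355.5 101. ] toolyaw 12.90 -> x -0.4 z 0.9 mm turn about tool y -0.0017 rad
(array([0.45544927, 0.34691   , 0.01295253]), np.float64(8.969959966301397e-05))
```

View pics/w21c.png

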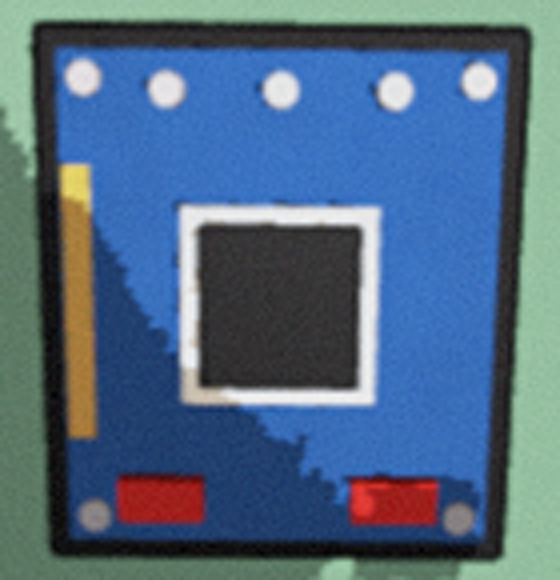

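```bash
python3 -m pendant '[[[-22,0,-0.4],0,200],[[-22,30,-0.3],0,200],[[0,35,0],0,200],[[0,30,0],0,200],[[0,0,0],0,200],[[0,0,0],0,200],[[0,0,0],0,200]]'; python3 - <<'E'
from meas import *
rel((.4559,.3451),12.9)
E
```

```text
time_s: 36.83
position: [0.4567, 0.3456, 0.0075]
tcp_rot: [0.703, -0.702, -0.081, 0.079]
ft_force: [-0.2, 0.5, 0.4]
opening: 0.0372
TCP [456.7 345.6   7.5] toolyaw 12.94 -> x -0.9 z -0.3 mm turn about tool y 0.0008 rad
```

```bash
python3 -m pendant '[[[0,8,0],0,200],[[0,6,0],0,200],[[0,0,0],0,200],[[0,0,0],0,200]]'; python3 - <<'E'
from meas import *
rel((.4559,.3451),12.9)
E
```

```text
time_s: 37.33
position: [0.4556, 0.3449, -0.008]
tcp_rot: [-0.703, 0.703, 0.08, -0.08]
ft_force: [0.2, 0.2, 0.4]
opening: 0.0373
TCP [455.6 344.9  -8. ] toolyaw 12.96 -> x 0.3 z 0.2 mm turn about tool y 0.0010 rad
```

```bash
python3 -m pendant '[[[0.3,1.5,0.2],0,200],[[0,0,0],0,200]]'; python3 -m pendant '[[[0,0.7,0],0,200],[[0,0,0],0,200]]';python3 -m pendant '[[[0,0.7,0],0,200],[[0,0,0],0,200]]'
```

```text
time_s: 37.58
position: [0.456, 0.3453, -0.0094]
tcp_rot: [0.703, -0.703, -0.08, 0.08]
ft_force: [-0.0, -0.7, 0.3]
opening: 0.0374
time_s: 37.83
position: [0.4559, 0.3452, -0.0101]
tcp_rot: [-0.703, 0.703, 0.08, -0.08]
ft_force: [-0.5, 0.3, -0.0]
opening: 0.0369
time_s: 38.08
position: [0.456, 0.3452, -0.0103]
tcp_rot: [0.703, -0.703, -0.08, 0.08]
ft_force: [-1.2, -0.9, 4.6]
opening: 0.0373
```

```bash
python3 -m pendant '[[[0,0,0],0,0],[[0,0,0],0,0],[[0,0,0],0,0],[[0,-35,0],0,0],[[15,-35,0],0,0],[[15,-35,0],0,0],[[10,0,0],0,0],[[0,0,0],0,0]]'; python3 -m pendant '[[[0,0,0],0,0],[[0,0,0],0,0]]'; python3 look.py w22;python3 - <<'E'
from meas import *
MASK['white']=lambda h,s,v:(s<60)&(v>110)
do('w22',[('cer','white',(320,140),.026,45)])
E
```

```text
time_s: 39.08
position: [0.4951, 0.354, 0.0937]
tcp_rot: [-0.703, 0.703, 0.08, -0.08]
ft_force: [-0.4, 0.3, -0.4]
opening: 0.0853
time_s: 39.33
position: [0.4935, 0.3536, 0.093]
tcp_rot: [-0.702, 0.703, 0.079, -0.081]
ft_force: [-0.4, 0.3, 0.3]
opening: 0.0853
39.375 [0.4938 0.3537 0.0932]
cer xy 456.1 345.6  size 40.0 39.9 yaw 13.1 px [320.3 142.6]
```

View pics/w22_c.png

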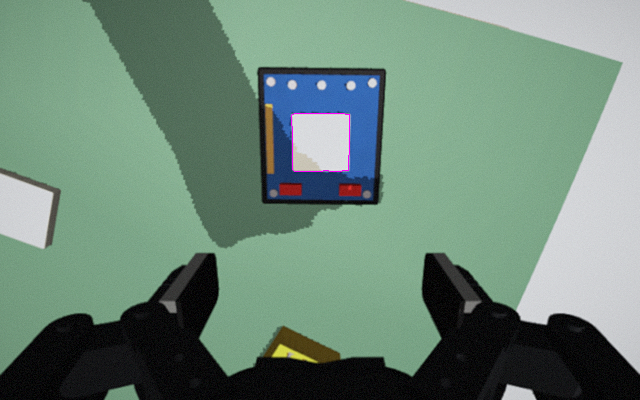

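```bash
python3 - <<'E'
from meas import *
do('w10',[('s','nongreen',(148,236),.020,45)])
do('w18',[('s','nongreen',(64,92),.020,45)])
do('w15',[('s','nongreen',(88,280),.020,35)])
p,r,o=tool(); print(o['joint_pos'])
rel((.6206,-.214),24)
E
```

```text
s xy 618.9 -211.9  size 45.3 50.5 yaw 33.4 px [149.1 235. ]
s xy 624.0 -209.1  size 47.6 49.6 yaw 34.0 px [63.3 92.1]
s xy 619.3 -208.5  size 40.9 58.5 yaw 33.7 px [ 88.9 281.9]
[-0.8544087   0.59357294  0.22489544  1.96323399 -0.21960123  0.61027878
  1.31154568]
TCP [493.8 353.7  93.2] toolyaw 12.98 -> x -3.9 z -581.7 mm turn about tool y -0.1923 rad
```

View pics/w18_c.png

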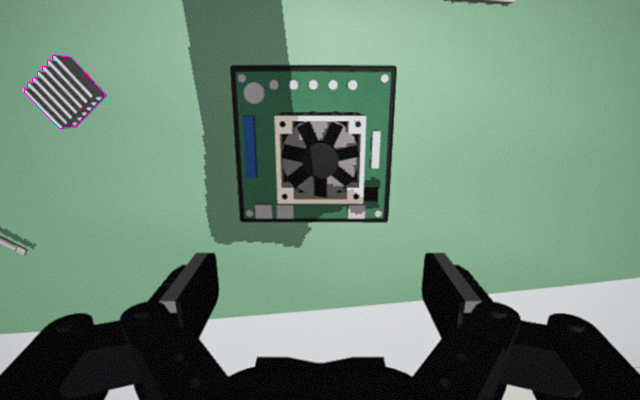

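```bash
python3 -m pendant '[[[4.9,-15,-52],0,0],[[4.9,-15,-57],0,0],[[4.9,0,-57],0,0],[[4.9,0,-57],0,0],[[4.9,0,-57],0,0],[[4.9,0,-57],0,0],[[4.9,0,-57],0,0],[[4.9,0,-57],0,0]]'; python3 -m pendant '[[[4.9,10,-57],0,0],[[4.9,15,-52],0,0],[[0,0,0],-0.183,0],[[0,0,0],-0.183,0],[[0,0,0],0,0],[[0,0,0],0,0]]'; python3 look.py w23
```

```text
time_s: 40.38
position: [0.6342, -0.078, 0.1237]
tcp_rot: [0.703, -0.702, -0.08, 0.08]
ft_force: [1.1, -0.1, 0.1]
opening: 0.0855
time_s: 41.12
position: [0.668, -0.1803, 0.099]
tcp_rot: [0.677, -0.676, -0.205, 0.206]
ft_force: [0.2, 0.8, 0.2]
opening: 0.0853
41.175 [ 0.6681 -0.1802  0.0991]
```

View pics/w23.png

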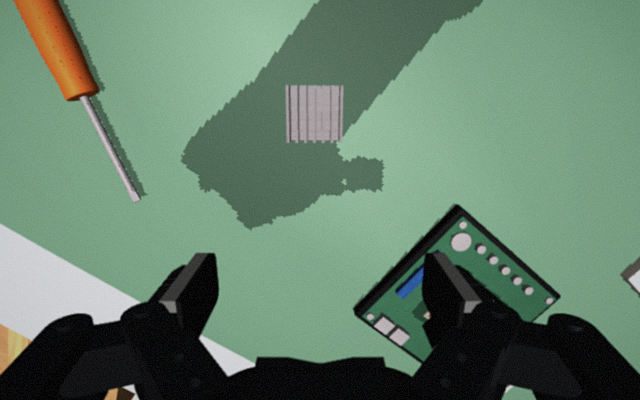

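```bash
python3 - <<'E'
from meas import *
do('w23',[('s','nongreen',(314,114),.020,45)])
c=load('w23')[1]
q=plane(c,[(286,85),(344,85),(342.5,142.5),(288,142.5)],.020)*1000; print(q.mean(0),q.tolist())
rel(q.mean(0)/1000,34)
E
```

```text
s xy 622.9 -215.0  size 40.2 41.7 yaw 33.8 px [313.9 113.6]
[ 622.84180149 -214.01725804   20.        ] [[617.4834875387544, -241.82376439304934, 20.000000000000018], [595.1075808615788, -208.46318001395983, 20.000000000000018], [628.4126728490145, -186.53257747656127, 20.000000000000018], [650.3634647093121, -219.24951026359565, 20.000000000000018]]
TCP [ 668.1 -180.2   99.1] toolyaw 33.83 -> x -56.4 z -2.9 mm turn about tool y -0.0029 rad
```

```bash
python3 -m pendant '[[[-28,10,-1.5],0,0],[[-28.5,20,-1.5],0,0],[[0,35,0],0,0],[[0,35,0],0,0],[[0,0,0],0,0],[[0,0,0],0,0],[[0,0,0],0,0]]'; python3 look.py w24; python3 - <<'E'
from meas import *
rel((.6228,-.2142),33.8)
E
```

```text
time_s: 42.05
position: [0.6246, -0.2149, 0.001]
tcp_rot: [-0.676, 0.677, 0.207, -0.205]
ft_force: [-0.2, 0.5, 0.3]
opening: 0.0852
42.1 [ 0.6244 -0.2149  0.0009]
TCP [ 624.4 -214.9    0.9] toolyaw 33.93 -> x -0.9 z 1.5 mm turn about tool y 0.0022 rad
```

View pics/w24.png

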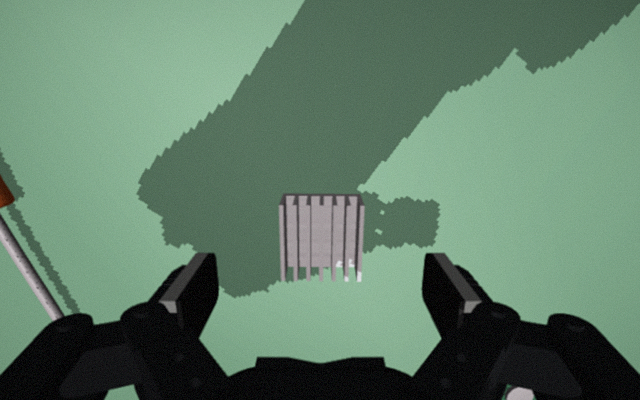

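```bash
python3 - <<'E'
from meas import *
c=load('w24')[1];p,r,o=tool();M=r.as_matrix()
f=lambda pts,z:np.round((plane(c,pts,z)-[p[0],p[1],0])@M[:,[0,2]]*1000,1)
a=f([(279.5,205),(364.5,205),(362.5,281.5),(281,281.5)],.02);print(a.tolist(),a.mean(0))
print('shaft',f([(5,218),(55,315),(60,310)],.01).tolist())
E
```

```text
[[-20.9, -18.5], [-20.9, 21.1], [19.3, 21.7], [19.4, -19.0]] [-0.775  1.325]
shaft [[-10.0, -163.4], [48.4, -149.5], [45.0, -145.7]]
```

```bash
python3 -m pendant '[[[-0.8,14,0.8],0,0],[[0,14.5,0],0,0],[[0,0,0],0,0],[[0,0,0],0,0]]'; python3 - <<'E'
from meas import *
rel((.6230,-.2142),33.9)
E
```

```text
time_s: 42.6
position: [0.6218, -0.2144, -0.0297]
tcp_rot: [0.676, -0.676, -0.206, 0.206]
ft_force: [0.5, 0.4, 0.0]
opening: 0.0853
TCP [ 621.8 -214.4  -29.7] toolyaw 33.93 -> x 1.1 z -0.5 mm turn about tool y 0.0005 rad
```

```bash
python3 -m pendant '[[[1.1,-1.5,0],0,0],[[0,0,0],0,100],[[0,0,0],0,200],[[0,0,0],0,200],[[0,0,0],0,200],[[0,0,0],0,200],[[0,0,0],0,200]]'; python3 - <<'E'
from meas import *
rel((.6231,-.2145),33.9)
E
python3 look.py w25
```

```text
time_s: 43.48
position: [0.6235, -0.214, -0.0272]
tcp_rot: [-0.676, 0.677, 0.207, -0.206]
ft_force: [-0.1, -0.4, 5.7]
opening: 0.0386
TCP [ 623.5 -214.   -27.2] toolyaw 33.93 -> x -0.6 z -0.2 mm turn about tool y 0.0005 rad
43.525 [ 0.6235 -0.214  -0.0272]
```

View pics/w25.png

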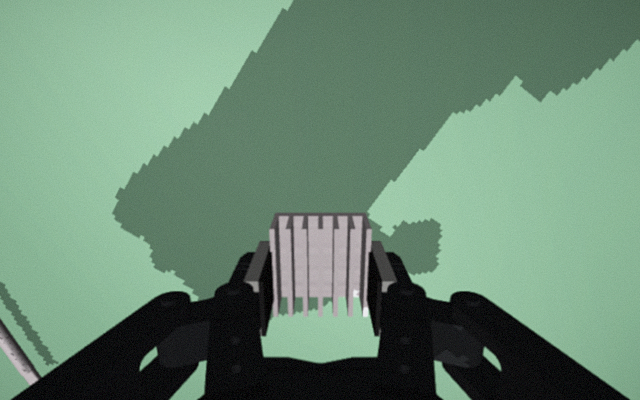

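```bash
python3 - <<'E'
from meas import *
c=load('w25')[1];p,r,o=tool();M=r.as_matrix()
f=lambda pts,z:np.round((plane(c,pts,z)-[p[0],p[1],0])@M[:,[0,2]]*1000,1)
a=f([(270,227),(371.5,227),(368,316),(273,316)],.02);print(a.tolist(),a.mean(0))
b=f([(276,213),(366,213)],.0);print(b.tolist())
E
python3 -m pendant '[[[0,-40,0],0,200],[[0,-60,0],0,200],[[0,-30,0],0.183,200],[[0,0,0],0.182,200],[[0,0,0],0,200],[[0,0,0],0,200]]';python3 - <<'E'
from meas import *
rel((.4562,.3450),12.9)
E
```

```text
[[-21.3, -18.9], [-21.4, 20.5], [19.0, 20.9], [19.1, -19.3]] [-1.15  0.8 ]
[[-20.0, -19.0], [-20.1, 21.0]]
time_s: 44.28
position: [0.622, -0.2133, 0.1012]
tcp_rot: [0.703, -0.702, -0.08, 0.082]
ft_force: [0.3, -0.3, -1.2]
opening: 0.0384
TCP [ 622.  -213.3  101.2] toolyaw 13.18 -> x -34.1 z 581.4 mm turn about tool y 0.0049 rad
```

```bash
python3 -m pendant '[[[-3,0,50],0,200],[[-3,0,53],0,200],[[-3,0,53],0,200],[[-3,0,53],0,200],[[-3,0,53],0,200],[[-3,0,53],0,200],[[-3,0,53],0,200],[[-3,0,53],0,200]]'; python3 -m pendant '[[[-3,0,53],0,200],[[-3,0,53],0,200],[[-3,0,44],0,200],[[0,0,0],0.005,200],[[0,0,0],0,200],[[0,0,0],0,200]]'; python3 - <<'E'
from meas import *
rel((.4566,.3453),12.9)
E
```

```text
time_s: 45.28
position: [0.5038, 0.1924, 0.1016]
tcp_rot: [-0.702, 0.703, 0.08, -0.081]
ft_force: [0.1, 0.6, 0.0]
opening: 0.0385
time_s: 46.02
position: [0.4627, 0.333, 0.1019]
tcp_rot: [-0.702, 0.703, 0.077, -0.078]
ft_force: [-0.1, 0.1, 0.1]
opening: 0.0386
TCP [462.7 333.  101.9] toolyaw 12.60 -> x -3.2 z 13.4 mm turn about tool y -0.0052 rad
```

```bash
python3 -m pendant '[[[-3,10,13.4],-0.005,200],[[0,25,0],0,200],[[0,25,0],0,200],[[0,22,0],0,200],[[0,0,0],0,200],[[0,0,0],0,200],[[0,0,0],0,200]]'; python3 - <<'E'
from meas import *
rel((.4566,.3453),12.9)
E
python3 look.py w26
```

```text
time_s: 46.9
position: [0.4568, 0.3481, 0.0211]
tcp_rot: [0.703, -0.702, -0.081, 0.08]
ft_force: [-0.9, -0.1, -0.1]
opening: 0.0385
TCP [456.8 348.1  21.1] toolyaw 13.02 -> x -0.8 z -2.6 mm turn about tool y 0.0020 rad
46.95 [0.4568 0.348  0.0211]
```

View pics/w26.png

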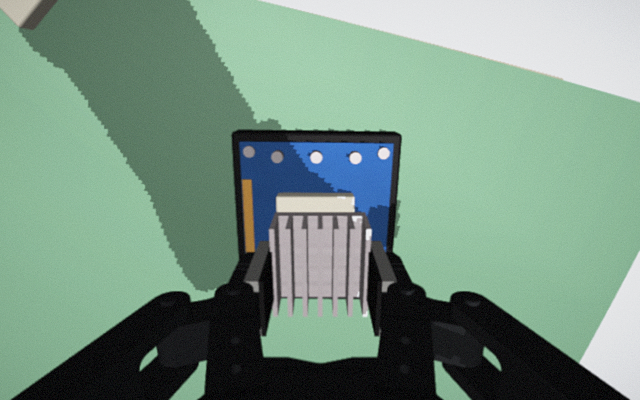

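```bash
python3 -m pendant '[[[-0.8,8,-2.6],0.002,200],[[0,8,0],0,200],[[0,0,0],0,200],[[0,0,0],0,200]]'; python3 - <<'E'
from meas import *
rel((.4566,.3453),12.9)
E
```

```text
time_s: 47.45
position: [0.456, 0.3448, 0.004]
tcp_rot: [-0.703, 0.703, 0.079, -0.08]
ft_force: [0.3, 0.2, -1.2]
opening: 0.0384
TCP [456.  344.8   4. ] toolyaw 12.90 -> x 0.7 z 0.4 mm turn about tool y 0.0000 rad
```

```bash
python3 -m pendant '[[[0.7,2,0.4],0,200],[[0,1.5,0],0,200],[[0,0,0],0,200],[[0,0,0],0,200]]'; python3 -m pendant '[[[0,0.8,0],0,200],[[0,0,0],0,200]]'; python3 -m pendant '[[[0,0.8,0],0,200],[[0,0,0],0,200]]'
```

```text
time_s: 47.95
position: [0.4566, 0.3454, 0.0007]
tcp_rot: [-0.703, 0.703, 0.079, -0.079]
ft_force: [-0.4, -0.9, -0.5]
opening: 0.0384
time_s: 48.2
position: [0.4566, 0.3454, -0.0001]
tcp_rot: [-0.703, 0.703, 0.079, -0.079]
ft_force: [-0.0, -0.2, -0.8]
opening: 0.0382
time_s: 48.45
position: [0.4566, 0.3454, -0.0009]
tcp_rot: [-0.703, 0.703, 0.079, -0.08]
ft_force: [0.2, -0.6, -0.6]
opening: 0.0384
```

```bash
python3 -m pendant '[[[0,0.7,0],0,200],[[0,0,0],0,200]]'; python3 -m pendant '[[[0,0.5,0],0,200],[[0,0,0],0,200]]'
```

```text
time_s: 48.7
position: [0.4566, 0.3454, -0.0012]
tcp_rot: [0.703, -0.703, -0.079, 0.079]
ft_force: [-0.9, -0.2, 3.3]
opening: 0.0386
time_s: 48.95
position: [0.4567, 0.3455, -0.0013]
tcp_rot: [0.703, -0.702, -0.079, 0.079]
ft_force: [-1.2, -1.5, 8.6]
opening: 0.0383
```

```bash
python3 -m pendant '[[[0,0,0],0,0],[[0,0,0],0,0],[[0,0,0],0,0],[[0,-35,0],0,0],[[15,-35,0],0,0],[[15,-35,0],0,0],[[20,0,0],0,0],[[0,0,0],0,0]]'; python3 -m pendant '[[[0,0,0],0,0],[[0,0,0],0,0]]'; python3 look.py w27; python3 - <<'E'
from meas import *
c=load('w27')[1]
ce=np.array([.4556,.3457]);t=np.radians(12.9);R2=np.array([[np.cos(t),-np.sin(t)],[np.sin(t),np.cos(t)]])
k=np.array([[-1,-1],[-1,1],[1,1],[1,-1]])*.020
print(proj(c,np.c_[ce+k@R2.T,np.full(4,.046)]))
im=load('w27')[0];cv2.imwrite('pics/w27c.png',cv2.resize(im[50:230,230:410],None,fx=3.3,fy=3.3,interpolation=cv2.INTER_CUBIC))
for n in ('scene','side'):
    cv2.imwrite(f'pics/{n}27.png',manip.read_camera(n)[:,:,::-1])
E
```

```text
time_s: 49.95
position: [0.5069, 0.3568, 0.1033]
tcp_rot: [0.703, -0.702, -0.08, 0.078]
ft_force: [-1.4, -0.2, 0.2]
opening: 0.0853
time_s: 50.2
position: [0.5037, 0.356, 0.102]
tcp_rot: [-0.702, 0.703, 0.079, -0.081]
ft_force: [0.2, 0.5, 0.7]
opening: 0.0856
50.25 [0.504  0.3561 0.1022]
[[288.93010746  96.25431245]
 [351.89444602  96.37348036]
 [350.31649936 158.52959032]
 [290.2401118  158.41163693]]
```

View pics/w27c.png

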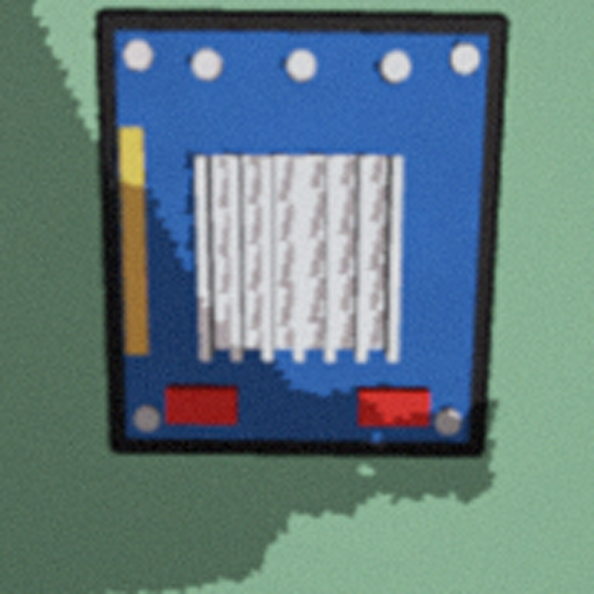

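View pics/scene27.png

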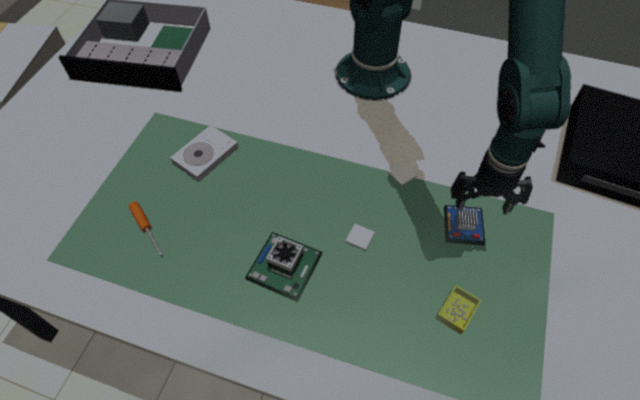

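View pics/side27.png

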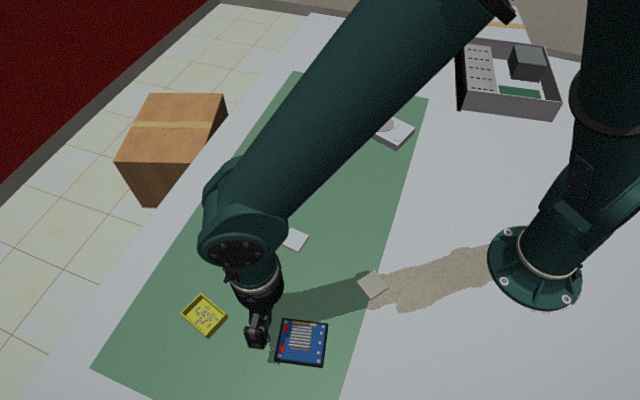

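The silver sink's corners match the position predicted for the chip to about 1 px (roughly 0.6 mm). Both stacks stand square, and the drive, tray and screwdriver have not moved. I'm handing in.

```bash
python3 - <<'E'
from plant import manip
o=manip.get_obs(); print(o['time_s'],o['ft_force'])
print(manip.finish_job())
E
```

```text
50.35 [-0.01692211  0.39991625 -0.17049041]
the job is handed in; nothing more can be done
None
```

Both stacks are built in the order you asked, and I handed the job in at 50.4 s with the gripper open and clear of everything. The copper plate, black heat sink and fan are on the green board's processor. The smallest ceramic plate (measured 40 mm) and the silver heat sink are on the blue card's chip.

**Final checks:**
- **Contact heights:** every part touched down within about 0.3 mm of its expected height.
- **Centring:** on wrist-camera views, each part sits within about 1 mm of its chip's centre. The silver sink was about 0.6 mm off, and the black sink the furthest at about 1 mm.
- **Squareness:** each part was let go within about 0.2° of its chip's angle, and the stacks look square in the pictures.
- **Bystanders:** the tray, drive and screwdriver look unmoved in the last scene picture.

**What disagreed:**
- **Fingertips:** they end about 31 mm short of the stated tool point. I found this by touching the bench lightly (about 21 N) and worked from the measured value.
- **Heights from two views:** the wrist-camera height readings came out 2–10 mm below the stated ones. I relied on the stated heights and on the contact heights instead.
- **Camera offset:** the wrist camera showed held parts about 0.7 mm to one side along the jaw direction, and I allowed for that when placing.

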